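# Refill the blue spice rack in reverse order

## Task

Move the salt shaker, the pepper mill and the two spice jars from the dark wooden rack into the empty blue rack, one to each pocket, in reverse order: as you look from the robot, the one that now stands leftmost in the wooden rack goes into the rightmost pocket of the blue rack, the second from the left into the second from the right, and so on. Leave all four standing upright on the pocket floors, let go and at rest.

Things in the scene. Friction and masses are not known exactly. Their poses are not given: they have to be found in the camera images.
- salt_shaker: glass salt shaker with a grey domed cap, 90 mm high, about 100 g; widest (44 mm) 30 mm up, tapering to the cap, whose straight side, 34 mm diameter, lies 62 to 78 mm above the base: grip it there, fingertips about 61 mm above the base. Starts upright in the old rack. Origin: centre of its underside; z up its axis.
- pepper_mill: turned brown wooden pepper mill, 58 mm diameter at its base, 150 mm high, about 180 g; its round head (does not turn) is widest, 50 mm, at 117 to 123 mm above the base: grip it round the head there, firmly (30 N); on top is a small steel knob. Starts upright in the old rack. Origin: centre of its underside; z up its axis.
- red_jar: round glass spice jar, 46 mm diameter, 110 mm high overall, with a red screw lid (about the top 20 mm) and a paper label, about 160 g; grip it round the side, about 70 mm above its base. Starts upright in the old rack. Origin: centre of its underside; z up its axis.
- green_jar: round glass spice jar, 46 mm diameter, 110 mm high overall, with a green screw lid (about the top 20 mm) and a paper label, about 160 g; grip it round the side, about 70 mm above its base. Starts upright in the old rack. Origin: centre of its underside; z up its axis.
- salt_mat: flat white mat, 70 x 70 x 2 mm, fixed on the floor of one pocket of the old rack; the salt shaker stands on it at the start (within 5 mm of its centre). Which pocket it lies in differs from start to start; it stays there and so shows where that piece came from. Origin: centre of its underside, 6 mm above the worktop.
- pepper_mat: flat yellow mat, 70 x 70 x 2 mm, fixed on the floor of one pocket of the old rack; the pepper mill stands on it at the start (within 5 mm of its centre). Which pocket it lies in differs from start to start; it stays there and so shows where that piece came from. Origin: centre of its underside, 6 mm above the worktop.
- red_mat: flat red mat, 70 x 70 x 2 mm, fixed on the floor of one pocket of the old rack; the red-lidded jar stands on it at the start (within 5 mm of its centre). Which pocket it lies in differs from start to start; it stays there and so shows where that piece came from. Origin: centre of its underside, 6 mm above the worktop.
- green_mat: flat green mat, 70 x 70 x 2 mm, fixed on the floor of one pocket of the old rack; the green-lidded jar stands on it at the start (within 5 mm of its centre). Which pocket it lies in differs from start to start; it stays there and so shows where that piece came from. Origin: centre of its underside, 6 mm above the worktop.
- old_rack: dark wooden rack, on the left, full at the start. 84 x 324 mm (x, y), four 76 x 76 mm pockets; floor 6 mm above the worktop, walls to 20 mm, ends to 34 mm. Pocket centres: x = 0, y = +0.12, +0.04, -0.04, -0.12 m. Fixed. Origin: centre of underside; z up, y along the row to the robot's left, x away from the robot (rack turned up to 32 degrees, its left end nearer the robot).
- new_rack: blue rack, on the right, empty at the start. 84 x 324 mm (x, y), four 76 x 76 mm pockets; floor 6 mm above the worktop, walls to 20 mm, ends to 34 mm. Pocket centres: x = 0, y = +0.12, +0.04, -0.04, -0.12 m. Fixed. Origin: centre of underside; z up, y along the row to the robot's left, x away from the robot (rack turned up to 32 degrees, its right end nearer the robot).
Mind the look-alikes: they are no part of the job. What is shaped like the salt_shaker but yellow is not meant.

How it is judged:
At the end, for the whole second after the job is handed in: Each piece stands upright (0.1 rad) on the floor of its pocket of the blue rack, within 18 mm of the pocket's centre along each side, in the mirror-image pocket: a piece whose mat lies at y in the old rack's frame is at -y in the blue rack's frame. All released and at rest (((y of salt_mat in the frame of old_rack between 0.1 and 0.14 m and y of salt_shaker in the frame of new_rack between -0.138 and -0.102 m) or (y of salt_mat in the frame of old_rack between 0.02 and 0.06 m and y of salt_shaker in the frame of new_rack between -0.058 and -0.022 m) or (y of salt_mat in the frame of old_rack between -0.06 and -0.02 m and y of salt_shaker in the frame of new_rack between 0.022 and 0.058 m) or (y of salt_mat in the frame of old_rack between -0.14 and -0.1 m and y of salt_shaker in the frame of new_rack between 0.102 and 0.138 m)) and x of salt_shaker in the frame of new_rack between -0.018 and 0.018 m and z of each of salt_shaker, pepper_mill, red_jar, green_jar in the frame of new_rack below 0.01 m and angle between each of salt_shaker, pepper_mill, red_jar, green_jar's own z axis and vertical below 0.1 rad and linear speed of each of salt_shaker, pepper_mill, red_jar, green_jar below 0.02 m/s and contact force between each of salt_shaker, pepper_mill, red_jar, green_jar and the fingers below 0.1 N and ((y of pepper_mat in the frame of old_rack between 0.1 and 0.14 m and y of pepper_mill in the frame of new_rack between -0.138 and -0.102 m) or (y of pepper_mat in the frame of old_rack between 0.02 and 0.06 m and y of pepper_mill in the frame of new_rack between -0.058 and -0.022 m) or (y of pepper_mat in the frame of old_rack between -0.06 and -0.02 m and y of pepper_mill in the frame of new_rack between 0.022 and 0.058 m) or (y of pepper_mat in the frame of old_rack between -0.14 and -0.1 m and y of pepper_mill in the frame of new_rack between 0.102 and 0.138 m)) and x of pepper_mill in the frame of new_rack between -0.018 and 0.018 m and ((y of red_mat in the frame of old_rack between 0.1 and 0.14 m and y of red_jar in the frame of new_rack between -0.138 and -0.102 m) or (y of red_mat in the frame of old_rack between 0.02 and 0.06 m and y of red_jar in the frame of new_rack between -0.058 and -0.022 m) or (y of red_mat in the frame of old_rack between -0.06 and -0.02 m and y of red_jar in the frame of new_rack between 0.022 and 0.058 m) or (y of red_mat in the frame of old_rack between -0.14 and -0.1 m and y of red_jar in the frame of new_rack between 0.102 and 0.138 m)) and x of red_jar in the frame of new_rack between -0.018 and 0.018 m and ((y of green_mat in the frame of old_rack between 0.1 and 0.14 m and y of green_jar in the frame of new_rack between -0.138 and -0.102 m) or (y of green_mat in the frame of old_rack between 0.02 and 0.06 m and y of green_jar in the frame of new_rack between -0.058 and -0.022 m) or (y of green_mat in the frame of old_rack between -0.06 and -0.02 m and y of green_jar in the frame of new_rack between 0.022 and 0.058 m) or (y of green_mat in the frame of old_rack between -0.14 and -0.1 m and y of green_jar in the frame of new_rack between 0.102 and 0.138 m)) and x of green_jar in the frame of new_rack between -0.018 and 0.018 m); the robot touches nothing.
It also fails if it takes over 120 s, if anything falls off the work surface, if the arm or the gripper's body presses on something with over 40 N, if the wrist force passes 120 N, or if a joint passes its speed limit or range.

## Robot

A 6-joint arm with a two-finger parallel gripper is mounted at the origin on a cart in front of the work surface, level with it; the furniture and walls round the work are solid. World frame = base frame: x ahead of the robot, y to its left, z up, the work surface at z = 0. Lengths are in m, angles in rad, forces in N, time in s.
With the tool pointing down it reaches from about 0.375 to 0.9 m from the base axis. Payload 3.1 kg.
Tool frame: the origin (TCP) lies at the very end of the fingers, on their centre line; the grasp point (between the pads) lies 19 mm behind it; z points along the fingers, y is the direction in which the jaws open and shut (so a half turn about z gives the same grasp; the last joint's range is limited). The gripper opens to 87 mm and grips with 3 to 60 N. Pads are 19 mm wide; open, the fingers measure 117 mm over their backs; the gripper's body (75 mm by 190 mm) begins 51 mm behind the grasp point.
Start: joints at [0.952, 0.527, 1.433, -0, 1.181, -0.178], TCP at [0.267, 0.565, 0.197] pointing down, gripper open.
Joint ranges: [-3.08, 3.08], [-0.75, 2.2], [0.22, 2.44], [-1.43, 4.57], [0, 2.65], [-2.85, 2.85]. Speed limits (rad/s): [2.79, 2.79, 3.14, 3.14, 3.14, 3.14].

## Interface

Orientations are given as a unit quaternion [x, y, z, w].
In Python, from rig import robot gives the robot as it stands. The module is installed in compiled form; this text tells all that it offers.
- The arm moves only by the tool send_rows, never from a script. Its argument "deltas" is a list of rows, each an object of numbers: "tx", "ty", "tz": the shift along the tool's x, y, z in cm; "rx", "ry", "rz": the turn, a rotation vector about the tool's x, y, z in rad. A call has 1 to 5 rows; each row is the pose to reach, as a shift and turn from the pose commanded when the call began, along the tool's axes at that moment; what a row does not reach only later rows make up. A row lasts 1/12 s, in which the tool goes at most 41.7 mm and 7.16 degrees, less where a joint would pass 70% of its speed; a pose out of reach is approached as far as the arm can. A call with a gripper value outside its range is refused whole. "claw" is the finger opening in cm, from 0 to 8.7, set as the call begins (left out, the last holds). The fingers move at their own pace and stop on an object; "squeeze" is the grip in N (left out, the last holds). Time passes only in rows, so rows that repeat a pose let the fingers close. It gives the time, the measured TCP pose, the force and the opening at its end, in the units of the state.
- robot.get_obs(): the state, without advancing time (a new reading comes with each control period).
- robot.camera(name): name is "scene" or "top" or "wrist"; returns a dict with "color" (400x640x3 uint8, red, green, blue), "z_map" (400x640 float32, m along the optical axis (not along the pixel's ray), 0 where there is no reading), "intrinsics" (3x3 intrinsics, pixels), "distortion" ([k1, k2, p1, p2, k3] as OpenCV has them; the pictures are not rectified), "R" (3x3) and "t" (3): a world point X has camera coordinates R X + t; the wrist camera has in their place "tool_from_camera" (4x4, takes a point from camera to tool coordinates, whose origin is the TCP and whose axes are the flange's). Camera axes: x right, y down, z forward; pixel columns grow to the right and rows downward; lengths in m; the calibration is good to about 2 mm. A picture is of the moment at which its call begins: read the wrist's pose just before it.
- robot.hand_in(): hands the job in, once; it reports no verdict.
Trained networks look in the newest picture that a camera, given by its name, has taken for a name from the list of things; names that differ only in an ending like _2 or _b are one class to them, and where a whole thing is asked for, a point or a joint stands for the part that bears it (a point fixed in the world has none). Each returns a list of dicts, best first, with "p" (0 to 1); they miss things now and then, are a little off and sometimes report something else, mostly with a low value. They report only what shows in the picture. A call takes as long as a camera call. They do not tell look-alikes from the thing itself.
- robot.outline_of(label, camera): "pixels" (400x640 bool, what is visible of it) and "xy" ([column, row] in pixels, amid what is visible of it).
- robot.tip_of(label, camera): "xy" ([column, row] in pixels: a listed point, or the origin of a listed thing).
The state is a dict: "time": time; "q": joint angles; "joint_velocities": joint speeds; "joint_torque": joint torques, N m; "position": TCP position; "tool_rot": TCP orientation; "ft_force": force on the tool from outside, world axes, zero at the start; "moment": the same for the moment, N m; "grip_width": finger opening in m.
Only numpy, scipy, OpenCV 4.12 (cv2) and the standard library are available. Lean on these libraries where they do the work, as an engineer would, in place of code of your own. Each camera call takes 0.05 s, during which the arm holds its last target.

## Working session

There is one attempt and no reset: what is moved stays moved. The work goes in short steps, Python scripts to look and compute and a tool call to move; the robot and the scene stay as the last step left them, time stands still between calls to the robot, and variables do not carry over. Pictures are saved under pics/ and viewed, and the job is handed in when it is done.

Besides the shell and the picture viewer there is one more tool, called after "Emit:" as name(argument=value, ...), one argument or row to a line, values as JSON. send_rows: Moves the arm, as the interface text tells. Its arguments: {"type":"object","properties":{"deltas":{"type":"array","items":{"type":"object","properties":{"tx":{"type":"number"},"ty":{"type":"number"},"tz":{"type":"number"},"rx":{"type":"number"},"ry":{"type":"number"},"rz":{"type":"number"}}}},"claw":{"type":"number"},"squeeze":{"type":"number"}},"required":["deltas"]}

```bash
mkdir -p pics; cat > h.py <<'E'
import numpy as np, cv2
from rig import robot
from scipy.spatial.transform import Rotation as Rt
def save(name,im): cv2.imwrite('pics/'+name+'.png',im[:,:,::-1])
def world(c,px,z=None):
    K=np.array(c['intrinsics']);d=np.array(c['distortion'])
    u=cv2.undistortPoints(np.array(px,float).reshape(-1,1,2),K,d).reshape(-1,2)
    R=np.array(c['R']);t=np.array(c['t'])
    rays=np.c_[u,np.ones(len(u))]
    C=-R.T@t; D=rays@R
    s=(z-C[2])/D[:,2]
    return C+D*s[:,None]
def cloud(c):
    zm=c['z_map'];h,w=zm.shape
    K=np.array(c['intrinsics']);d=np.array(c['distortion'])
    g=np.stack(np.meshgrid(np.arange(w),np.arange(h)),-1).astype(float).reshape(-1,1,2)
    u=cv2.undistortPoints(g,K,d).reshape(h,w,2)
    P=np.dstack([u*zm[...,None],zm])
    return (P-np.array(c['t']))@np.array(c['R']), zm>0
def proj(c,X):
    rv=cv2.Rodrigues(np.array(c['R']))[0]
    return cv2.projectPoints(np.array(X,float).reshape(-1,3),rv,np.array(c['t'],float),np.array(c['intrinsics']),np.array(c['distortion']))[0].reshape(-1,2)
E
python3 - <<'E'
from h import *
print(robot.get_obs())
for n in ['scene','top']:
    c=robot.camera(n); save(n+'0',c['color']); print(n,c['intrinsics'],c['R'],c['t'])
    for l in ['salt_shaker','pepper_mill','red_jar','green_jar','old_rack','new_rack']:
        print(l,[(round(o['p'],2),np.round(o['xy'])) for o in robot.outline_of(l,n)],[(round(o['p'],2),np.round(o['xy'],1)) for o in robot.tip_of(l,n)])
E
```

```text
{'time': 0.0, 'q': array([ 9.51517396e-01,  5.28452729e-01,  1.43393195e+00, -1.42497705e-05,
        1.18134232e+00, -1.78511821e-01]), 'joint_velocities': array([-3.26315540e-04,  6.22661602e-05,  1.20159361e-03,  3.60349982e-04,
        1.55928211e-04, -1.92045363e-03]), 'joint_torque': array([ 5.38171607e-04, -4.40034628e+01, -1.76594728e+01,  6.32765167e-02,
        5.83184778e-02, -1.65400597e-04]), 'position': array([0.26616476, 0.56462037, 0.1955705 ]), 'tool_rot': array([ 2.18601146e-01,  9.75813712e-01, -9.85950210e-04, -4.08420092e-04]), 'ft_force': array([-0.43543052,  0.22675068, -0.29603726]), 'moment': array([-0.0317182 ,  0.04428635, -0.03610439]), 'grip_width': 0.08703859913664667}
scene [[514.59121911   0.         313.2710896 ]
 [  0.         514.59121911 190.00003223]
 [  0.           0.           1.        ]] [[ 0.79909401 -0.60097315  0.01673439]
 [-0.28020085 -0.39691186 -0.87404145]
 [ 0.53191752  0.6937523  -0.48556308]] [-0.32132266  0.21785521  1.15914277]
salt_shaker [(0.89, array([293., 183.])), (0.6, array([345., 175.])), (0.52, array([239., 155.]))] [(0.
[... 760 characters left out ...]
9 -0.02720464 -0.99514882]] [0.10576328 0.49962547 0.98390017]
salt_shaker [(0.76, array([287., 212.])), (0.74, array([171., 224.])), (0.66, array([305., 148.]))] [(0.86, array([173.5, 225.1])), (0.83, array([305.5, 150.4])), (0.63, array([286.6, 210.2]))]
pepper_mill [(0.79, array([223., 240.]))] [(0.71, array([228.2, 240.4]))]
red_jar [(0.6, array([319., 193.]))] [(0.91, array([316.6, 195.2]))]
green_jar [(0.85, array([252., 222.])), (0.66, array([320., 192.])), (0.35, array([239., 242.]))] [(0.82, array([255. , 225.8]))]
old_rack [(0.96, array([273., 216.]))] [(0.6, array([273.3, 218.4]))]
new_rack [(0.96, array([439., 222.]))] [(0.92, array([435.8, 224.5])), (0.3, array([227.7, 239.3]))]
```

```bash
python3 - <<'E'
import cv2
a=cv2.imread('pics/top0.png');b=cv2.imread('pics/scene0.png')
cv2.imwrite('pics/top0c.png',cv2.resize(a[110:310,130:530],None,fx=2,fy=2,interpolation=3))
cv2.imwrite('pics/scene0c.png',cv2.resize(b[100:340,200:480],None,fx=2.5,fy=2.5,interpolation=3)[:600])
E
```

```text
(no output)
```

View pics/top0.png

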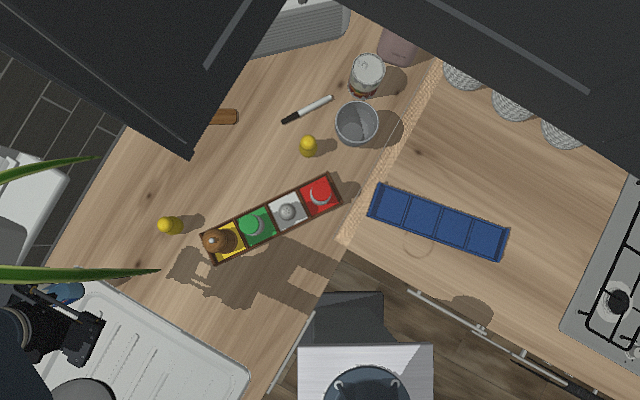

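View pics/scene0.png

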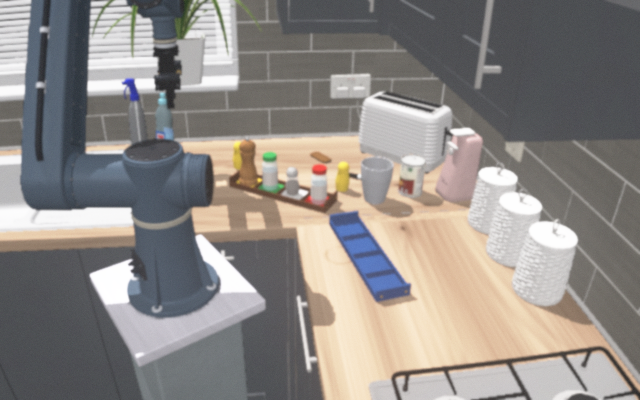

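```bash
echo
```

```text
(no output)
```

View pics/top0c.png

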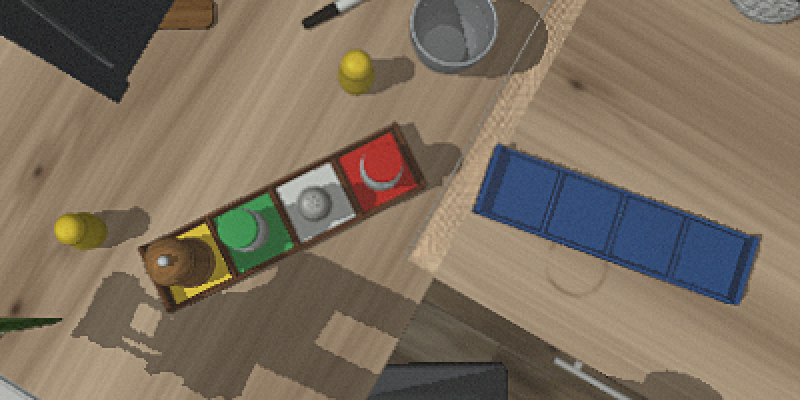

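View pics/scene0c.png

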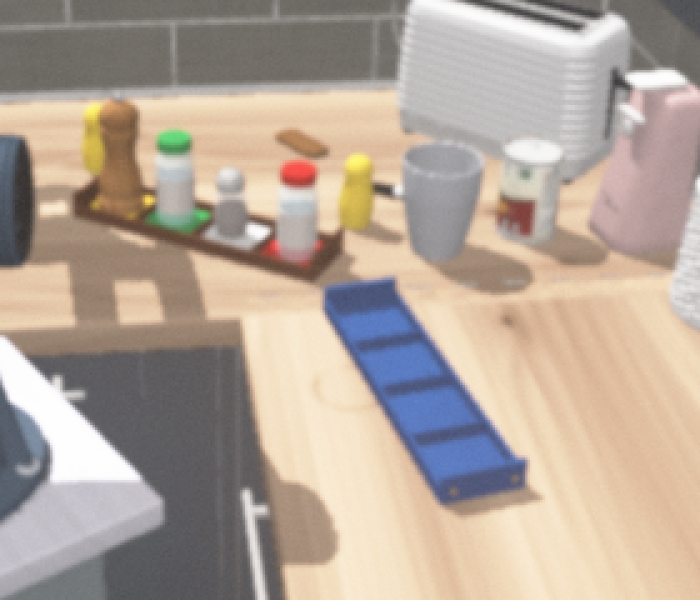

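```bash
cat > m.py <<'E'
from h import *
from scipy.optimize import minimize
c=robot.camera('top'); P,ok=cloud(c)
def hsvmask(im,lo,hi):
    return cv2.inRange(cv2.cvtColor(im,cv2.COLOR_RGB2HSV),lo,hi)>0
def rackfit(c,m,x0):
    def corners(p):
        x,y,a=p; R=np.array([[np.cos(a),-np.sin(a)],[np.sin(a),np.cos(a)]])
        out=[]
        for sx in(-1,1):
            for sy in(-1,1):
                for z in(0,.034):
                    q=R@[sx*.042,sy*.162]+[x,y]; out.append([*q,z])
        return out
    def cost(p):
        h=cv2.convexHull((proj(c,corners(p))*16).astype(np.int32))
        im=np.zeros(m.shape,np.uint8); cv2.fillConvexPoly(im,h,1,shift=4)
        i=im>0
        return 1-(i&m).sum()/(i|m).sum()
    best=None
    for da in (-.4,-.2,0,.2,.4):
        r=minimize(cost,[x0[0],x0[1],da],method='Nelder-Mead',options=dict(initial_simplex=[[x0[0],x0[1],da],[x0[0]+.02,x0[1],da],[x0[0],x0[1]+.02,da],[x0[0],x0[1],da+.15]],xatol=1e-4,fatol=1e-5,maxiter=400))
        if best is None or r.fun<best.fun: best=r
    return best
for n in('top','scene'):
    cc=robot.camera(n)
    for l in('old_rack','new_rack'):
        o=robot.outline_of(l,n)[0]; m=np.array(o['pixels'])
        if l=='new_rack':
            hm=hsvmask(cc['color'],(105,90,30),(125,255,255)).astype(np.uint8)
            k,lab,st,_=cv2.connectedComponentsWithStats(hm); 
            b=np.bincount(lab[m],minlength=k); b[0]=0; m2=lab==b.argmax(); print('blue',m2.sum(),m.sum()); m=m2
        x0=world(cc,[o['xy']],.01)[0]
        r=rackfit(cc,m,x0); print(n,l,np.round(r.x,4),'deg',np.degrees(r.x[2]).round(1),'cost',round(r.fun,3))
Z=P[...,2]
for n in('top','scene'):
  cc=robot.camera(n);P,ok=cloud(cc)
  for l,cent in(('pepper_mill',None),('green_jar',None),('salt_shaker',None),('red_jar',None)):
    for o in robot.outline_of(l,n):
        m=np.array(o['pixels'])&ok; q=P[m]; h=np.percentile(q[:,2],97); 
        t=q[q[:,2]>h-.008]; print(n,l,round(o['p'],2),np.round(o['xy']),'zmax',h.round(3),'topmed',np.median(t,0).round(3),'med',np.median(q,0).round(3),len(q))
    for o in robot.tip_of(l,n): print('   tip',round(o['p'],2),world(cc,[o['xy']],.008)[0].round(3))
E
python3 m.py
```

```text
top old_rack [0.4444 0.2161 0.4558] deg 26.1 cost 0.733
blue 4939 5080
top new_rack [ 0.4317 -0.1678 -0.3471] deg -19.9 cost 0.075
scene old_rack [0.4443 0.2116 0.4516] deg 25.9 cost 0.635
blue 2622 3261
scene new_rack [ 0.4443 -0.1469 -0.3664] deg -21.0 cost 0.272
top pepper_mill 0.65 [221. 243.] zmax 0.155 topmed [0.396 0.327 0.155] med [0.394 0.316 0.137] 747
   tip 0.95 [0.393 0.325 0.008]
top green_jar 0.46 [437. 222.] zmax 0.032 topmed [ 0.411 -0.306  0.033] med [ 0.434 -0.171  0.006] 5094
   tip 0.73 [0.43  0.26  0.008]
top salt_shaker 0.78 [169. 224.] zmax 0.09 topmed [0.429 0.445 0.087] med [0.428 0.436 0.069] 390
top salt_shaker 0.74 [286. 212.] zmax 0.098 topmed [0.457 0.181 0.095] med [0.455 0.181 0.091] 251
top salt_shaker 0.71 [308. 147.] zmax 0.09 topmed [0.61  0.134 0.087] med [0.602 0.134 0.079] 282
   tip 0.83 [0.602 0.134 0.008]
   tip 0.77 [0.424 0.442 0.008]
   tip 0.72 [0.457 0.185 0.008]
top red_jar 0.9 [321. 192.] zmax 0.121 topmed [0.499 0.109 0.118] med [0.495 0.109 0.117] 404
   tip 0.56 [0.501 0.11  0.008]
   tip 0.33 [0.463 0.183 0.008]
scene pepper_mill 
[... 306 characters left out ...]
] 326
scene green_jar 0.28 [366. 258.] zmax 0.031 topmed [ 0.401 -0.315  0.03 ] med [ 0.431 -0.188  0.007] 3207
   tip 0.9 [0.422 0.239 0.008]
scene salt_shaker 0.8 [296. 183.] zmax 0.092 topmed [0.452 0.17  0.09 ] med [0.449 0.165 0.053] 335
scene salt_shaker 0.78 [345. 176.] zmax 0.084 topmed [0.605 0.123 0.083] med [0.6   0.118 0.043] 341
scene salt_shaker 0.46 [240. 153.] zmax 0.085 topmed [0.422 0.442 0.083] med [0.416 0.434 0.041] 195
   tip 0.85 [0.47  0.189 0.008]
   tip 0.82 [0.609 0.121 0.008]
   tip 0.5 [0.443 0.443 0.008]
scene red_jar 0.84 [317. 181.] zmax 0.116 topmed [0.494 0.099 0.114] med [0.487 0.09  0.069] 596
   tip 0.63 [0.492 0.102 0.008]
   tip 0.53 [0.438 0.257 0.008]
```

```bash
cat > m2.py <<'E'
exec(open('m.py').read().split("for n in('top','scene')")[0])
for n in('top','scene'):
    cc=robot.camera(n)
    hm=hsvmask(cc['color'],(100,80,20),(130,255,255)).astype(np.uint8)
    o=max(robot.outline_of('new_rack',n),key=lambda o:o['p'])
    m0=np.array(o['pixels'])
    hm&=cv2.dilate(m0.astype(np.uint8),np.ones((15,15)))
    m=(cv2.morphologyEx(hm,cv2.MORPH_CLOSE,np.ones((5,5)))>0)
    for mm in (m,m0):
        r=rackfit(cc,mm,world(cc,[o['xy']],.01)[0]); print(n,np.round(r.x,4),np.degrees(r.x[2]).round(1),round(r.fun,3),mm.sum())
c=robot.camera('top');P,ok=cloud(c);im=c['color']
for nm,lo,hi,zr in (('red',(0,120,60),(8,255,255),(.105,.13)),('red2',(172,120,60),(180,255,255),(.105,.13)),('green',(45,100,40),(80,255,255),(.105,.13)),('any salt',(0,0,0),(180,255,255),(.085,.11)),('mill',(0,0,0),(180,255,255),(.115,.17))):
    m=hsvmask(im,lo,hi)&ok&(P[...,2]>zr[0])&(P[...,2]<zr[1])&(P[...,1]<.36)&(P[...,1]>.07)&(P[...,0]<.53)&(P[...,0]>.34)
    if nm=='any salt': m&=(np.hypot(P[...,0]-.456,P[...,1]-.182)<.03)
    if nm=='mill': m&=(np.hypot(P[...,0]-.394,P[...,1]-.32)<.035)
    if m.sum()<5: continue
    q=P[m]; (ctr,rad)=cv2.minEnclosingCircle(q[:,:2].astype(np.float32)); print(nm,m.sum(),'mean',q.mean(0).round(4),'circ',np.round(ctr,4),round(rad,4),'zmax',q[:,2].max().round(3))
E
python3 m2.py
```

```text
top [ 0.4328 -0.1677 -0.3496] -20.0 0.066 4995
top [ 0.4329 -0.1678 -0.3504] -20.1 0.036 5221Traceback (most recent call last):
  File "m2.py", line 5, in <module>
    o=max(robot.outline_of('new_rack',n),key=lambda o:o['p'])
ValueError: max() iterable argument is empty
```

```bash
sed -i "s/^    o=max.*/    L=robot.outline_of('new_rack',n)\n    if not L: print('none',n); continue\n    o=L[0]/" m2.py; python3 m2.py
```

```text
top [ 0.432  -0.1682 -0.3427] -19.6 0.065 4996
top [ 0.4325 -0.1678 -0.3504] -20.1 0.049 5152
scene [ 0.4335 -0.1649 -0.4175] -23.9 0.219 2866
scene [ 0.4348 -0.1719 -0.3578] -20.5 0.112 3306
red 302 mean [0.498  0.1077 0.1179] circ [0.4985 0.1077] 0.0208 zmax 0.124
green 304 mean [0.4287 0.2575 0.1183] circ [0.4289 0.2578] 0.0207 zmax 0.124
any salt 181 mean [0.4568 0.1811 0.0929] circ [0.457  0.1823] 0.0168 zmax 0.101
mill 480 mean [0.3954 0.3234 0.1413] circ [0.3948 0.3268] 0.0257 zmax 0.16
```

```bash
cat > plan.py <<'E'
from h import *
# usage: plan([(x,y,z,deg,nrows),...]) nrows multiple of 5; tool-down; deg = angle of tool y
def cur():
    o=robot.get_obs(); R=Rt.from_quat(o['tool_rot']).as_matrix(); return o,np.array(o['position']),R
def plan(wps,nr=None):
    o,p,R=cur(); yaw=np.arctan2(R[1,1],R[0,1])
    print('t',round(o['time'],2),'pos',p.round(4),'yaw',np.degrees(yaw).round(2),'tilt',np.degrees(np.arccos(-R[2,2])).round(2),'grip',round(o['grip_width'],4),'F',np.round(o['ft_force'],1),'q6',o['q'][5].round(2))
    for (x,y,z,d,ncalls) in wps:
        a1=np.radians(d); da=(a1-yaw+np.pi/2)%np.pi-np.pi/2
        p0=p.copy(); tgt=np.array([x,y,z]); y0=yaw
        for k in range(ncalls):
            goal=p0+(tgt-p0)*(k+1)/ncalls; gy=y0+da*(k+1)/ncalls
            Rz=np.array([[-np.sin(yaw),np.cos(yaw),0],[np.cos(yaw),np.sin(yaw),0],[0,0,-1]])
            Rz[:,0]=np.cross(Rz[:,1]*0+[np.cos(yaw),np.sin(yaw),0],[0,0,-1]); Rz[:,1]=[np.cos(yaw),np.sin(yaw),0]; Rz[:,2]=[0,0,-1]
            e=np.round(Rz.T@(goal-p)*100,1); rz=round(-(gy-yaw),2)
            print('  call end tx %.1f ty %.1f tz %.1f rz %.2f'%(*e,rz),' per-row',np.round(e/5,2),round(rz/5,3))
            p=p+Rz@(e/100); yaw=yaw-rz
    print('end',p.round(4),np.degrees(yaw).round(2))
a=np.radians(-20.1);N=lambda y:(.4327-y*np.sin(a), -.168+y*np.cos(a))
E
python3 -c "
from plan import *
plan([(.3945,.327,.235,25.5,2)])"
```

```text
t 3.1 pos [0.2666 0.5653 0.1966] yaw 64.74 tilt 0.0 grip 0.087 F [ 0.2 -0.2  0.9] q6 -0.18
  call end tx -10.9 ty -8.0 tz -1.9 rz 0.34  per-row [-2.18 -1.6  -0.38] 0.068
  call end tx -12.9 ty -4.0 tz -1.9 rz 0.34  per-row [-2.58 -0.8  -0.38] 0.068
end [0.3945 0.3272 0.2346] 25.78
```

Emit:
send_rows(
  deltas=[
    {"tx":-2.2,"ty":-1.6,"tz":-0.4,"rz":0.07},
    {"tx":-4.4,"ty":-3.2,"tz":-0.8,"rz":0.14},
    {"tx":-6.5,"ty":-4.8,"tz":-1.1,"rz":0.21},
    {"tx":-8.7,"ty":-6.4,"tz":-1.5,"rz":0.27},
    {"tx":-10.9,"ty":-8.0,"tz":-1.9,"rz":0.34},
  ],
  claw=8.7,
  squeeze=30,
)

```text
schema error: expected keys tx, ty, tz, rx, ry, rz
```

Emit:
send_rows(
  deltas=[
    {"tx":-3.2,"ty":-1.0,"tz":-0.5,"rz":0.09},
    {"tx":-6.5,"ty":-2.0,"tz":-1.0,"rz":0.17},
    {"tx":-9.7,"ty":-3.0,"tz":-1.4,"rz":0.26},
    {"tx":-12.9,"ty":-4.0,"tz":-1.9,"rz":0.34},
    {"tx":-12.9,"ty":-4.0,"tz":-1.9,"rz":0.34},
  ],
)

```text
schema error: expected keys tx, ty, tz, rx, ry, rz
```

```bash
python3 - <<'E'
from plan import *
o,p,R=cur()
c=robot.camera('wrist'); save('w1',c['color']); T=np.array(c['tool_from_camera']); print(T.round(3),c['intrinsics'])
c['R']=(R@T[:3,:3]).T; c['t']=-c['R']@(R@T[:3,3]+p)
P,ok=cloud(c)
for n,ct,zr in(('mill',(.3945,.327),(.11,.17)),('green',(.429,.258),(.105,.13)),('salt',(.457,.182),(.085,.105)),('red',(.4985,.108),(.105,.13))):
    m=ok&(P[...,2]>zr[0])&(P[...,2]<zr[1])&(np.hypot(P[...,0]-ct[0],P[...,1]-ct[1])<.035)
    if m.sum()>20:
        q=P[m]; print(n,m.sum(),q.mean(0).round(4),cv2.minEnclosingCircle(q[:,:2].astype(np.float32)),np.argwhere(m).mean(0)[::-1])
plan([(.3945,.327,.109,25.5,1)])
E
```

```text
[[ 0.001 -0.964 -0.267  0.072]
 [ 1.     0.001  0.     0.   ]
 [ 0.    -0.267  0.964 -0.188]
 [ 0.     0.     0.     1.   ]] [[324.23454303   0.         322.15966124]
 [  0.         324.23454303 197.29414563]
 [  0.           0.           1.        ]]
t 3.15 pos [0.2666 0.5653 0.1965] yaw 64.74 tilt 0.0 grip 0.0874 F [-0.2  0.6 -0.1] q6 -0.18
  call end tx -21.7 ty -16.1 tz 8.8 rz 0.68  per-row [-4.34 -3.22  1.76] 0.136
end [0.3942 0.3271 0.1085] 25.78
```

View pics/w1.png

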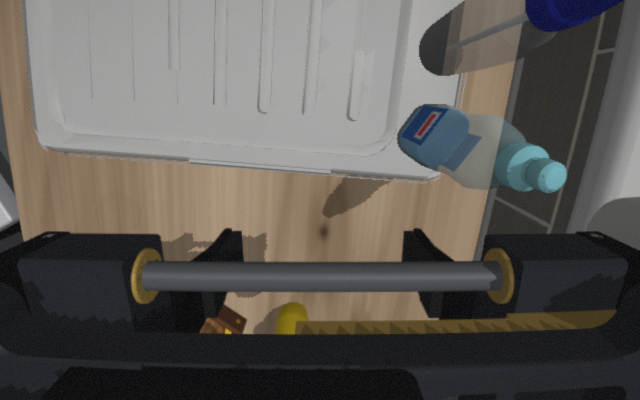

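The wrist picture shows the sink and a soap bottle: no move happened, since all six keys are needed in each row. I'll send it again.

Emit:
send_rows(
  deltas=[
    {"tx":-2.2,"ty":-1.6,"tz":-0.4,"rx":0,"ry":0,"rz":0.07},
    {"tx":-4.4,"ty":-3.2,"tz":-0.8,"rx":0,"ry":0,"rz":0.14},
    {"tx":-6.5,"ty":-4.8,"tz":-1.1,"rx":0,"ry":0,"rz":0.21},
    {"tx":-8.7,"ty":-6.4,"tz":-1.5,"rx":0,"ry":0,"rz":0.27},
    {"tx":-10.9,"ty":-8.0,"tz":-1.9,"rx":0,"ry":0,"rz":0.34},
  ],
  claw=8.7,
  squeeze=30,
)

```text
time: 3.57
position: [0.3314, 0.4453, 0.2157]
tool_rot: [0.382, 0.924, -0.0, 0.0]
ft_force: [0.5, 0.1, 0.3]
grip_width: 0.0867
```

Emit:
send_rows(
  deltas=[
    {"tx":-3.2,"ty":-1.0,"tz":-0.5,"rx":0,"ry":0,"rz":0.09},
    {"tx":-6.5,"ty":-2.0,"tz":-1.0,"rx":0,"ry":0,"rz":0.17},
    {"tx":-9.7,"ty":-3.0,"tz":-1.4,"rx":0,"ry":0,"rz":0.26},
    {"tx":-12.9,"ty":-4.0,"tz":-1.9,"rx":0,"ry":0,"rz":0.34},
    {"tx":-12.9,"ty":-4.0,"tz":-1.9,"rx":0,"ry":0,"rz":0.34},
  ],
)

```text
time: 3.98
position: [0.3979, 0.3232, 0.2357]
tool_rot: [0.535, 0.845, 0.0, 0.002]
ft_force: [0.1, -0.1, 0.4]
grip_width: 0.087
```

```bash
cat > w.py <<'E'
from plan import *
import sys
def wrist(name):
    o,p,R=cur()
    c=robot.camera('wrist'); save(name,c['color']); T=np.array(c['tool_from_camera'])
    c['R']=(R@T[:3,:3]).T; c['t']=-c['R']@(R@T[:3,3]+p)
    P,ok=cloud(c)
    for n,ct,zr in(('mill',(.3945,.327),(.11,.17)),('green',(.429,.258),(.105,.13)),('salt',(.457,.182),(.085,.105)),('red',(.4985,.108),(.105,.13))):
        m=ok&(P[...,2]>zr[0])&(P[...,2]<zr[1])&(np.hypot(P[...,0]-ct[0],P[...,1]-ct[1])<.035)
        if m.sum()>20:
            q=P[m]; ce,r=cv2.minEnclosingCircle(q[:,:2].astype(np.float32)); print(n,m.sum(),q.mean(0).round(4),np.round(ce,4),round(r,4),np.argwhere(m).mean(0)[::-1].round())
E
python3 - <<'E'
from w import *
wrist('w2')
plan([(.3945,.327,.109,25.5,1)])
E
```

```text
mill 2287 [0.3955 0.3287 0.1409] [0.3972 0.3253] 0.0251 [321. 185.]
green 994 [0.428  0.263  0.1167] [0.4309 0.2572] 0.021 [323. 248.]
salt 563 [0.457  0.1847 0.0926] [0.4583 0.1811] 0.0172 [316. 305.]
t 4.03 pos [0.3964 0.3252 0.2353] yaw 25.51 tilt 0.09 grip 0.0873 F [-0.5  0.3  0.1] q6 0.02
  call end tx 0.2 ty -0.1 tz 12.6 rz 0.00  per-row [ 0.04 -0.02  2.52] 0.0
end [0.3946 0.3266 0.1093] 25.51
```

View pics/w2.png

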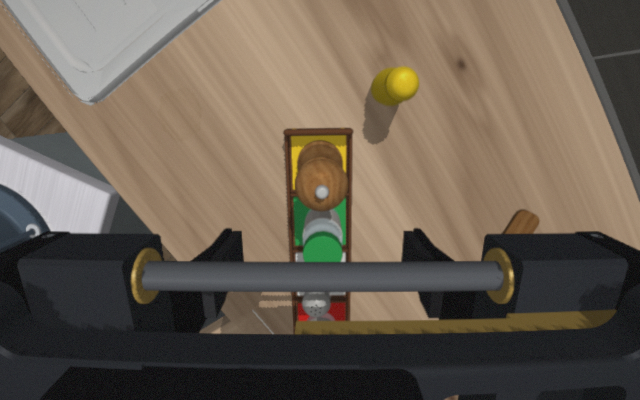

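The wrist view is square to the rack. The mill's knob is at (321,192), centred between the fingers, with the green lid at (322,248) and the salt cap at (316,303). Mill centre ≈ (0.396, 0.326), so straight down and grip.

Emit:
send_rows(
  deltas=[
    {"tx":0,"ty":0,"tz":3,"rx":0,"ry":0,"rz":0},
    {"tx":0,"ty":0,"tz":6,"rx":0,"ry":0,"rz":0},
    {"tx":0,"ty":0,"tz":9,"rx":0,"ry":0,"rz":0},
    {"tx":0,"ty":0,"tz":11.5,"rx":0,"ry":0,"rz":0},
    {"tx":0,"ty":0,"tz":12.6,"rx":0,"ry":0,"rz":0},
  ],
)

```text
time: 4.45
position: [0.3918, 0.3271, 0.1054]
tool_rot: [0.531, 0.848, -0.002, -0.002]
ft_force: [-0.1, -0.2, -0.1]
grip_width: 0.0868
```

Emit:
send_rows(
  deltas=[
    {"tx":0,"ty":0,"tz":0,"rx":0,"ry":0,"rz":0},
    {"tx":0,"ty":0,"tz":0,"rx":0,"ry":0,"rz":0},
    {"tx":0,"ty":0,"tz":0,"rx":0,"ry":0,"rz":0},
    {"tx":0,"ty":0,"tz":0,"rx":0,"ry":0,"rz":0},
    {"tx":0,"ty":0,"tz":0,"rx":0,"ry":0,"rz":0},
  ],
  claw=0,
  squeeze=30,
)

```text
time: 4.87
position: [0.3953, 0.3279, 0.1097]
tool_rot: [0.531, 0.847, 0.001, 0.001]
ft_force: [-0.9, 0.0, 1.0]
grip_width: 0.0617
```

Emit:
send_rows(
  deltas=[
    {"tx":0,"ty":0,"tz":0,"rx":0,"ry":0,"rz":0},
    {"tx":0,"ty":0,"tz":0,"rx":0,"ry":0,"rz":0},
    {"tx":0,"ty":0,"tz":0,"rx":0,"ry":0,"rz":0},
    {"tx":0,"ty":0,"tz":0,"rx":0,"ry":0,"rz":0},
    {"tx":0,"ty":0,"tz":0,"rx":0,"ry":0,"rz":0},
  ],
)

```text
time: 5.28
position: [0.395, 0.3274, 0.1091]
tool_rot: [0.532, 0.847, 0.001, 0.0]
ft_force: [-0.9, -0.8, 3.8]
grip_width: 0.0422
```

```bash
python3 - <<'E'
from w import *
print(N(-.12),N(-.04),N(.04),N(.12))
o,p,R=cur()
x,y=N(-.12)
plan([(p[0],p[1],.24,25.5,1),(.41,.02,.24,3,2),(x,y,.24,-20.1,2),(x,y,p[2]-.001,-20.1,1)])
E
```

```text
(np.float64(0.39146083664972603), np.float64(-0.28069131025136507)) (np.float64(0.41895361221657534), np.float64(-0.20556377008378837)) (np.float64(0.4464463877834246), np.float64(-0.13043622991621165)) (np.float64(0.4739391633502739), np.float64(-0.055308689748634926))
t 5.28 pos [0.395  0.3274 0.1091] yaw 25.78 tilt 0.07 grip 0.0422 F [-0.9 -0.8  3.8] q6 0.02
  call end tx 0.0 ty 0.0 tz -13.1 rz 0.00  per-row [ 0.    0.   -2.62] 0.0
  call end tx -14.2 ty -6.0 tz 0.0 rz 0.20  per-row [-2.84 -1.2   0.  ] 0.04
  call end tx -15.0 ty -3.1 tz 0.0 rz 0.20  per-row [-3.   -0.62  0.  ] 0.04
  call end tx -15.0 ty -1.7 tz 0.0 rz 0.20  per-row [-3.   -0.34  0.  ] 0.04
  call end tx -15.0 ty 1.4 tz 0.0 rz 0.20  per-row [-3.    0.28  0.  ] 0.04
  call end tx -0.0 ty -0.0 tz 13.2 rz 0.00  per-row [-0.   -0.    2.64] 0.0
end [ 0.3917 -0.2806  0.1081] -20.06
```

```bash
python3 - <<'E'
from w import *
wrist('w3'); c=robot.camera('top'); save('t3',cv2.resize(c['color'][180:290,150:350],None,fx=4,fy=4,interpolation=3))
plan([])
E
```

```text
mill 6010 [0.3916 0.3363 0.1422] [0.3906 0.3372] 0.0323 [322. 236.]
green 471 [0.4226 0.2736 0.111 ] [0.4261 0.2663] 0.0174 [323. 315.]
t 5.38 pos [0.395  0.3274 0.1091] yaw 25.78 tilt 0.07 grip 0.0423 F [ 0.4 -0.7  4.7] q6 0.02
end [0.395  0.3274 0.1091] 25.78
```

View pics/w3.png

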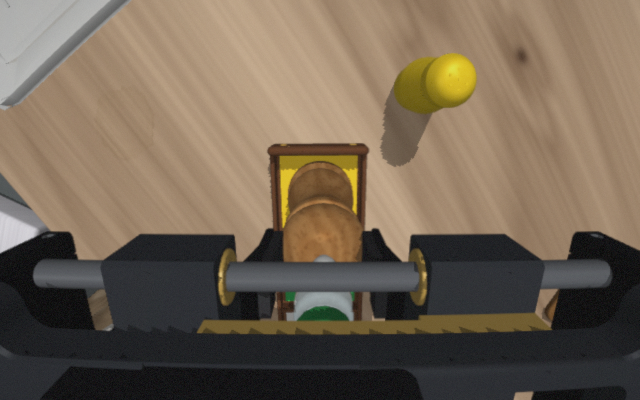

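View pics/t3.png

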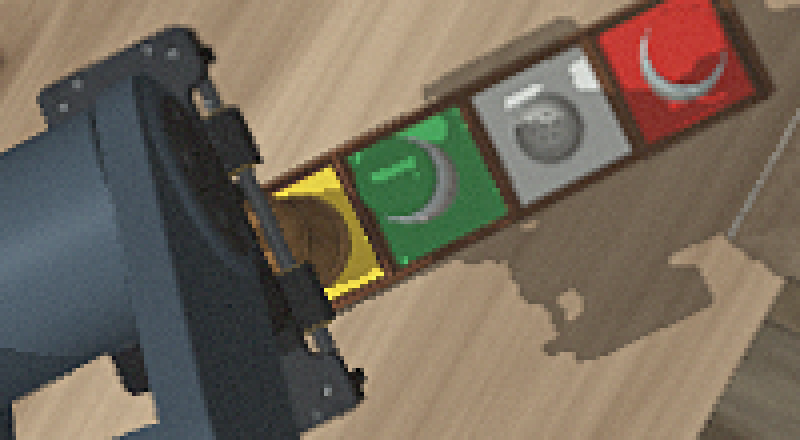

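The head (322,235) sits between the pads, but the opening reads 42 mm where 50 mm was expected. I'll try a short lift and check.

Emit:
send_rows(
  deltas=[
    {"tx":0,"ty":0,"tz":-0.5,"rx":0,"ry":0,"rz":0},
    {"tx":0,"ty":0,"tz":-1,"rx":0,"ry":0,"rz":0},
    {"tx":0,"ty":0,"tz":-1.5,"rx":0,"ry":0,"rz":0},
    {"tx":0,"ty":0,"tz":-2,"rx":0,"ry":0,"rz":0},
    {"tx":0,"ty":0,"tz":-2,"rx":0,"ry":0,"rz":0},
  ],
)

```text
time: 5.8
position: [0.3945, 0.3272, 0.1291]
tool_rot: [0.531, 0.847, 0.0, 0.0]
ft_force: [0.2, 0.1, -2.4]
grip_width: 0.0087
```

```bash
python3 - <<'E'
from w import *
wrist('w4'); c=robot.camera('scene'); save('s4',cv2.resize(c['color'][120:220,210:350],None,fx=5,fy=5,interpolation=3))
plan([])
E
```

```text
mill 3649 [0.3906 0.3373 0.1435] [0.3953 0.3278] 0.0248 [322. 222.]
green 619 [0.4236 0.2693 0.1156] [0.4264 0.2626] 0.0153 [322. 307.]
t 5.9 pos [0.3941 0.327  0.1284] yaw 25.79 tilt 0.05 grip 0.0088 F [ 0.5 -0.6 -2.1] q6 0.02
end [0.3941 0.327  0.1284] 25.79
```

View pics/s4.png

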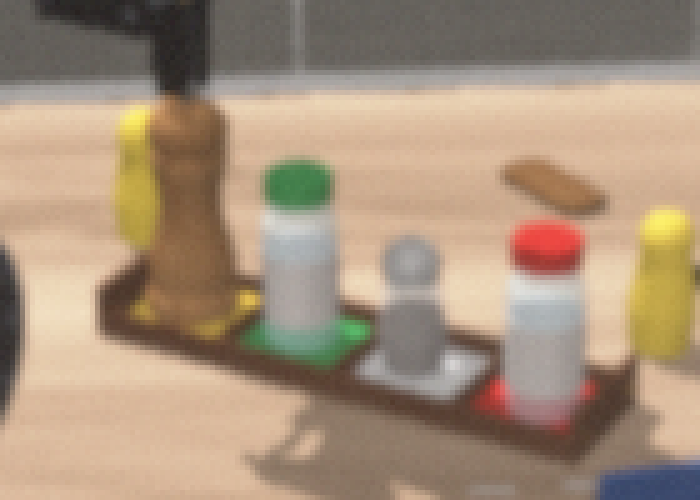

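View pics/w4.png

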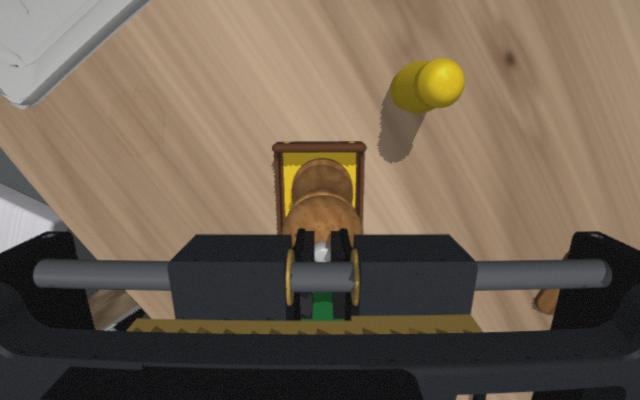

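The fingers slid up off the head and closed on the knob (opening 9 mm), with the mill still standing on its mat. I'll open, go up and measure the head's profile.

Emit:
send_rows(
  deltas=[
    {"tx":0,"ty":0,"tz":0,"rx":0,"ry":0,"rz":0},
    {"tx":0,"ty":0,"tz":0,"rx":0,"ry":0,"rz":0},
    {"tx":0,"ty":0,"tz":0,"rx":0,"ry":0,"rz":0},
    {"tx":0,"ty":0,"tz":0,"rx":0,"ry":0,"rz":0},
    {"tx":0,"ty":0,"tz":0,"rx":0,"ry":0,"rz":0},
  ],
  claw=8.7,
)

```text
time: 6.32
position: [0.3946, 0.3272, 0.1286]
tool_rot: [0.532, 0.847, 0.0, 0.0]
ft_force: [-0.4, 0.0, -0.3]
grip_width: 0.0343
```

Emit:
send_rows(
  deltas=[
    {"tx":0,"ty":0,"tz":-2,"rx":0,"ry":0,"rz":0},
    {"tx":0,"ty":0,"tz":-4,"rx":0,"ry":0,"rz":0},
    {"tx":0,"ty":0,"tz":-7,"rx":0,"ry":0,"rz":0},
    {"tx":0,"ty":0,"tz":-9,"rx":0,"ry":0,"rz":0},
    {"tx":0,"ty":0,"tz":-10,"rx":0,"ry":0,"rz":0},
  ],
)

```text
time: 6.73
position: [0.396, 0.328, 0.2314]
tool_rot: [0.531, 0.847, 0.002, 0.001]
ft_force: [0.1, -0.0, -0.3]
grip_width: 0.0671
```

```bash
python3 - <<'E'
from w import *
from scipy.optimize import least_squares
wrist('w5')
o,p,R=cur()
c=robot.camera('wrist'); T=np.array(c['tool_from_camera'])
c['R']=(R@T[:3,:3]).T; c['t']=-c['R']@(R@T[:3,3]+p)
ct=robot.camera('top'); cs=robot.camera('scene')
for n,cc in(('w',c),('t',ct),('s',cs)):
    P,ok=cloud(cc); m=ok&(np.hypot(P[...,0]-.3955,P[...,1]-.327)<.034)
    q=P[m]
    # joint axis fit on slices
    for z in np.arange(.09,.162,.006):
        s=q[abs(q[:,2]-z)<.003]
        if len(s)<15: continue
        f=least_squares(lambda v:np.hypot(s[:,0]-v[0],s[:,1]-v[1])-v[2],[.3955,.327,.02],loss='soft_l1',f_scale=.002)
        print(n,round(z,3),len(s),f.x.round(4))
plan([])
E
```

```text
mill 2330 [0.3956 0.3291 0.1407] [0.3976 0.3252] 0.0252 [321. 191.]
green 747 [0.4263 0.2665 0.1162] [0.43   0.2587] 0.0204 [321. 252.]
salt 530 [0.4564 0.1859 0.0923] [0.4587 0.1812] 0.0175 [314. 310.]
w 0.108 21 [0.3973 0.3254 0.0238]
w 0.114 71 [0.3976 0.3245 0.0244]
w 0.132 261 [0.3973 0.3254 0.0239]
w 0.138 704 [0.3973 0.3253 0.0207]
w 0.144 1101 [0.3976 0.3253 0.0134]
w 0.15 16 [0.3986 0.3228 0.0084]
w 0.156 148 [0.3977 0.3258 0.004 ]
t 0.114 18 [0.3954 0.328  0.0244]
t 0.132 46 [0.3957 0.327  0.0242]
t 0.138 125 [0.3953 0.3271 0.0213]
t 0.144 173 [0.3959 0.3265 0.014 ]
t 0.15 41 [0.3957 0.3272 0.0103]
t 0.156 26 [0.3957 0.3267 0.0042]
s 0.09 24 [0.3955 0.3233 0.0201]
s 0.096 22 [0.393  0.3217 0.0195]
s 0.102 26 [0.3951 0.3231 0.0224]
s 0.108 25 [0.3945 0.3219 0.0219]
s 0.114 36 [0.396  0.3242 0.0231]
s 0.12 23 [0.3963 0.3241 0.0241]
s 0.126 29 [0.3953 0.3225 0.024 ]
s 0.132 43 [0.3944 0.3215 0.0212]
s 0.138 39 [0.3943 0.3212 0.0174]
s 0.144 29 [0.3924 0.3184 0.01  ]
t 6.93 pos [0.3939 0.3268 0.2277] yaw 25.78 tilt 0.09 grip 0.0824 F [-0.3  0.7 -0.2] q6 0.02
end [0.3939 0.3268 0.2277] 25.78
```

View pics/w5.png

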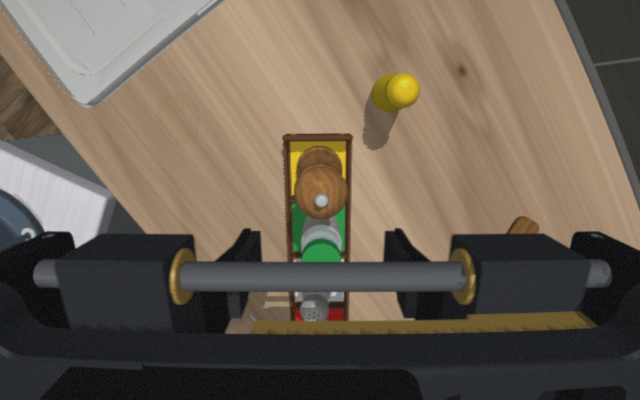

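Both cameras put the mill's axis at about (0.3965, 0.3262), with the head widest near z ≈ 0.123. I'll grip 9 mm lower and watch the opening.

Emit:
send_rows(
  deltas=[
    {"tx":-0.1,"ty":0.2,"tz":3,"rx":0,"ry":0,"rz":0},
    {"tx":-0.1,"ty":0.2,"tz":6,"rx":0,"ry":0,"rz":0},
    {"tx":-0.1,"ty":0.2,"tz":9,"rx":0,"ry":0,"rz":0},
    {"tx":-0.1,"ty":0.2,"tz":11.5,"rx":0,"ry":0,"rz":0},
    {"tx":-0.1,"ty":0.2,"tz":12.8,"rx":0,"ry":0,"rz":0},
  ],
)

```text
time: 7.35
position: [0.3934, 0.3253, 0.0959]
tool_rot: [0.532, 0.847, -0.004, -0.002]
ft_force: [-0.1, 0.7, -0.4]
grip_width: 0.0874
```

Emit:
send_rows(
  deltas=[
    {"tx":0,"ty":0,"tz":0,"rx":0,"ry":0,"rz":0},
    {"tx":0,"ty":0,"tz":0,"rx":0,"ry":0,"rz":0},
    {"tx":0,"ty":0,"tz":0,"rx":0,"ry":0,"rz":0},
    {"tx":0,"ty":0,"tz":0,"rx":0,"ry":0,"rz":0},
    {"tx":0,"ty":0,"tz":0,"rx":0,"ry":0,"rz":0},
  ],
  claw=4.6,
  squeeze=30,
)

```text
time: 7.77
position: [0.3975, 0.3275, 0.1016]
tool_rot: [0.532, 0.847, 0.001, 0.001]
ft_force: [0.3, -0.1, -1.4]
grip_width: 0.0618
```

Emit:
send_rows(
  deltas=[
    {"tx":0,"ty":0,"tz":0,"rx":0,"ry":0,"rz":0},
    {"tx":0,"ty":0,"tz":0,"rx":0,"ry":0,"rz":0},
  ],
)

```text
time: 7.93
position: [0.3972, 0.3274, 0.1013]
tool_rot: [0.531, 0.847, 0.001, 0.0]
ft_force: [-0.8, 0.1, 0.8]
grip_width: 0.05
```

Emit:
send_rows(
  deltas=[
    {"tx":0,"ty":0,"tz":0,"rx":0,"ry":0,"rz":0},
    {"tx":0,"ty":0,"tz":0,"rx":0,"ry":0,"rz":0},
  ],
)

```text
time: 8.1
position: [0.3968, 0.3271, 0.101]
tool_rot: [0.532, 0.847, 0.0, 0.0]
ft_force: [-0.2, -0.5, 3.0]
grip_width: 0.0467
```

Emit:
send_rows(
  deltas=[
    {"tx":0,"ty":0,"tz":0,"rx":0,"ry":0,"rz":0},
    {"tx":0,"ty":0,"tz":0,"rx":0,"ry":0,"rz":0},
  ],
)

```text
time: 8.27
position: [0.3968, 0.3272, 0.101]
tool_rot: [0.532, 0.847, 0.0, 0.0]
ft_force: [0.3, -1.4, 4.5]
grip_width: 0.0469
```

```bash
python3 - <<'E'
from w import *
wrist('w6'); plan([])
E
```

```text
mill 6313 [0.3921 0.3363 0.1401] [0.3922 0.3329] 0.0334 [320. 239.]
green 202 [0.4223 0.2744 0.108 ] [0.4234 0.2707] 0.0133 [321. 318.]
t 8.32 pos [0.3968 0.3272 0.101 ] yaw 25.79 tilt 0.01 grip 0.0465 F [-2.2 -1.2  6.1] q6 0.02
end [0.3968 0.3272 0.101 ] 25.79
```

View pics/w6.png

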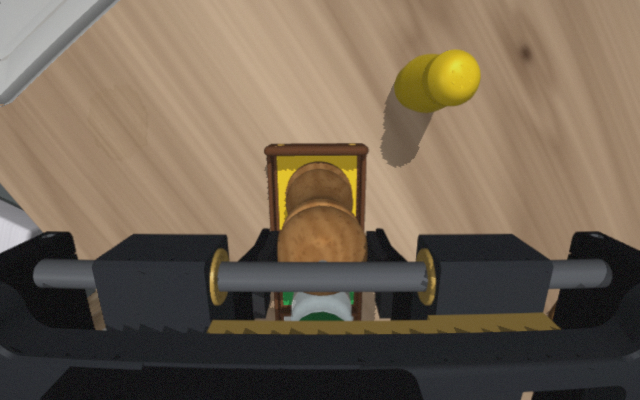

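Width 46.5 mm with an upward push, so contact is still above the widest part. Open slightly, go 7 mm lower and close again.

Emit:
send_rows(
  deltas=[
    {"tx":0,"ty":0,"tz":0,"rx":0,"ry":0,"rz":0},
    {"tx":0,"ty":0,"tz":0,"rx":0,"ry":0,"rz":0},
    {"tx":0,"ty":0,"tz":0,"rx":0,"ry":0,"rz":0},
    {"tx":0,"ty":0,"tz":0.3,"rx":0,"ry":0,"rz":0},
    {"tx":0,"ty":0,"tz":0.7,"rx":0,"ry":0,"rz":0},
  ],
  claw=6.2,
)

```text
time: 8.73
position: [0.3971, 0.3273, 0.0933]
tool_rot: [0.532, 0.847, 0.0, 0.0]
ft_force: [-0.4, -0.2, 0.7]
grip_width: 0.0613
```

Emit:
send_rows(
  deltas=[
    {"tx":0,"ty":0,"tz":0,"rx":0,"ry":0,"rz":0},
    {"tx":0,"ty":0,"tz":0,"rx":0,"ry":0,"rz":0},
    {"tx":0,"ty":0,"tz":0,"rx":0,"ry":0,"rz":0},
  ],
)

```text
time: 8.98
position: [0.3967, 0.3271, 0.0933]
tool_rot: [0.532, 0.847, -0.0, -0.0]
ft_force: [1.0, 0.3, -0.9]
grip_width: 0.0617
```

Emit:
send_rows(
  deltas=[
    {"tx":0,"ty":0,"tz":0,"rx":0,"ry":0,"rz":0},
    {"tx":0,"ty":0,"tz":0,"rx":0,"ry":0,"rz":0},
    {"tx":0,"ty":0,"tz":0,"rx":0,"ry":0,"rz":0},
    {"tx":0,"ty":0,"tz":0,"rx":0,"ry":0,"rz":0},
    {"tx":0,"ty":0,"tz":0,"rx":0,"ry":0,"rz":0},
  ],
  claw=4,
  squeeze=30,
)

```text
time: 9.4
position: [0.3968, 0.3271, 0.0937]
tool_rot: [0.532, 0.847, 0.0, 0.0]
ft_force: [-0.1, 0.7, 0.9]
grip_width: 0.0464
```

Emit:
send_rows(
  deltas=[
    {"tx":0,"ty":0,"tz":0,"rx":0,"ry":0,"rz":0},
    {"tx":0,"ty":0,"tz":0,"rx":0,"ry":0,"rz":0},
    {"tx":0,"ty":0,"tz":0,"rx":0,"ry":0,"rz":0},
  ],
)

```text
time: 9.65
position: [0.3968, 0.3271, 0.0937]
tool_rot: [0.532, 0.847, 0.0, 0.0]
ft_force: [-0.9, -0.2, 0.7]
grip_width: 0.0464
```

Emit:
send_rows(
  deltas=[
    {"tx":0,"ty":0,"tz":0,"rx":0,"ry":0,"rz":0},
    {"tx":0,"ty":0,"tz":0,"rx":0,"ry":0,"rz":0},
  ],
)

```text
time: 9.82
position: [0.3968, 0.3271, 0.0936]
tool_rot: [0.532, 0.847, -0.0, -0.0]
ft_force: [-1.1, -0.3, 2.0]
grip_width: 0.0463
```

Emit:
send_rows(
  deltas=[
    {"tx":0,"ty":0,"tz":-0.3,"rx":0,"ry":0,"rz":0},
    {"tx":0,"ty":0,"tz":-0.6,"rx":0,"ry":0,"rz":0},
    {"tx":0,"ty":0,"tz":-0.9,"rx":0,"ry":0,"rz":0},
    {"tx":0,"ty":0,"tz":-1.2,"rx":0,"ry":0,"rz":0},
    {"tx":0,"ty":0,"tz":-1.5,"rx":0,"ry":0,"rz":0},
  ],
)

```text
time: 10.23
position: [0.3968, 0.3271, 0.1088]
tool_rot: [0.532, 0.847, -0.0, -0.0]
ft_force: [-0.6, 0.6, -1.4]
grip_width: 0.0466
```

```bash
python3 - <<'E'
from w import *
plan([]); wrist('w7'); c=robot.camera('scene'); save('s7',cv2.resize(c['color'][120:220,210:350],None,fx=5,fy=5,interpolation=3))
plan([])
E
```

```text
t 10.23 pos [0.3968 0.3271 0.1088] yaw 25.78 tilt 0.0 grip 0.0466 F [-0.6  0.6 -1.4] q6 0.02
end [0.3968 0.3271 0.1088] 25.78
mill 6358 [0.3922 0.3364 0.152 ] [0.3919 0.334 ] 0.033 [320. 242.]
green 528 [0.4227 0.2735 0.1114] [0.4259 0.266 ] 0.0177 [321. 315.]
t 10.33 pos [0.3972 0.3274 0.1091] yaw 25.78 tilt 0.07 grip 0.0467 F [ 0.7  1.  -2.7] q6 0.02
end [0.3972 0.3274 0.1091] 25.78
```

View pics/s7.png

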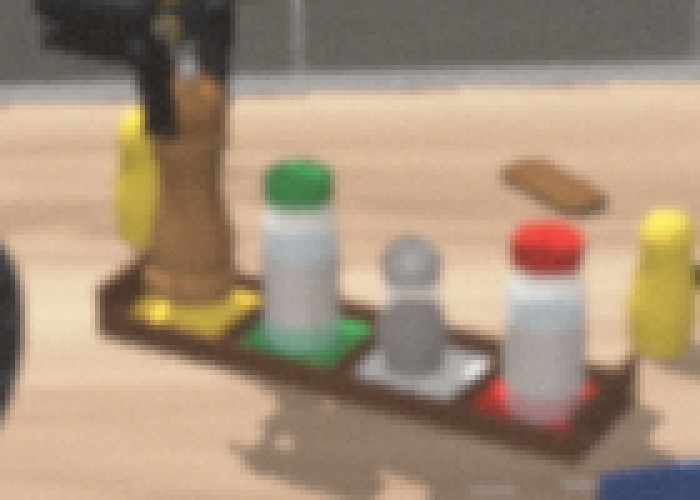

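View pics/w7.png

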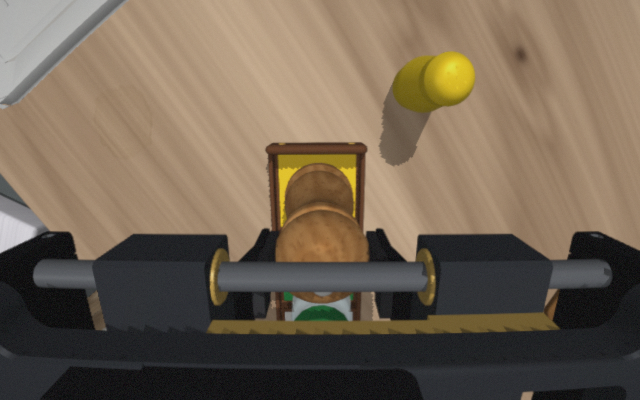

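The mill is up off its yellow mat (base at about (190,290) in the crop, mat bare) and hanging straight. Next, plan the carry.

```bash
python3 - <<'E'
from w import *
o,p,R=cur()
x,y=N(-.12)
plan([(p[0],p[1],.235,25.8,1),(.41,.02,.235,3,3),(x,y,.235,-20.1,3)])
E
```

```text
t 10.33 pos [0.3972 0.3274 0.1091] yaw 25.78 tilt 0.07 grip 0.0467 F [ 0.7  1.  -2.7] q6 0.02
  call end tx 0.0 ty 0.0 tz -12.6 rz -0.00  per-row [ 0.    0.   -2.52] -0.0
  call end tx -9.4 ty -4.1 tz 0.0 rz 0.13  per-row [-1.88 -0.82  0.  ] 0.026
  call end tx -9.9 ty -2.8 tz 0.0 rz 0.14  per-row [-1.98 -0.56  0.  ] 0.028
  call end tx -10.1 ty -1.4 tz 0.0 rz 0.13  per-row [-2.02 -0.28  0.  ] 0.026
  call end tx -10.0 ty -1.1 tz 0.0 rz 0.13  per-row [-2.   -0.22  0.  ] 0.026
  call end tx -10.0 ty 0.2 tz 0.0 rz 0.14  per-row [-2.    0.04  0.  ] 0.028
  call end tx -10.0 ty 1.6 tz 0.0 rz 0.13  per-row [-2.    0.32  0.  ] 0.026
end [ 0.3918 -0.2811  0.2351] -20.05
```

Emit:
send_rows(
  deltas=[
    {"tx":0,"ty":0,"tz":-2.5,"rx":0,"ry":0,"rz":0},
    {"tx":0,"ty":0,"tz":-5,"rx":0,"ry":0,"rz":0},
    {"tx":0,"ty":0,"tz":-7.6,"rx":0,"ry":0,"rz":0},
    {"tx":0,"ty":0,"tz":-10.1,"rx":0,"ry":0,"rz":0},
    {"tx":0,"ty":0,"tz":-12.6,"rx":0,"ry":0,"rz":0},
  ],
)

```text
time: 10.75
position: [0.3964, 0.3269, 0.2356]
tool_rot: [0.532, 0.847, -0.0, -0.0]
ft_force: [0.4, -0.1, -2.6]
grip_width: 0.0464
```

Emit:
send_rows(
  deltas=[
    {"tx":-1.9,"ty":-0.8,"tz":0,"rx":0,"ry":0,"rz":0.03},
    {"tx":-3.8,"ty":-1.6,"tz":0,"rx":0,"ry":0,"rz":0.05},
    {"tx":-5.6,"ty":-2.5,"tz":0,"rx":0,"ry":0,"rz":0.08},
    {"tx":-7.5,"ty":-3.3,"tz":0,"rx":0,"ry":0,"rz":0.1},
    {"tx":-9.4,"ty":-4.1,"tz":0,"rx":0,"ry":0,"rz":0.13},
  ],
)

```text
time: 11.17
position: [0.4002, 0.2237, 0.2345]
tool_rot: [0.586, 0.811, -0.0, -0.0]
ft_force: [-0.1, -0.3, -2.1]
grip_width: 0.0464
```

Emit:
send_rows(
  deltas=[
    {"tx":-2,"ty":-0.6,"tz":0,"rx":0,"ry":0,"rz":0.03},
    {"tx":-4,"ty":-1.1,"tz":0,"rx":0,"ry":0,"rz":0.06},
    {"tx":-5.9,"ty":-1.7,"tz":0,"rx":0,"ry":0,"rz":0.08},
    {"tx":-7.9,"ty":-2.2,"tz":0,"rx":0,"ry":0,"rz":0.11},
    {"tx":-9.9,"ty":-2.8,"tz":0,"rx":0,"ry":0,"rz":0.14},
  ],
)

```text
time: 11.58
position: [0.4051, 0.121, 0.2345]
tool_rot: [0.641, 0.767, 0.0, 0.0]
ft_force: [-0.5, 0.2, -1.8]
grip_width: 0.0468
```

Emit:
send_rows(
  deltas=[
    {"tx":-2,"ty":-0.3,"tz":0,"rx":0,"ry":0,"rz":0.03},
    {"tx":-4,"ty":-0.6,"tz":0,"rx":0,"ry":0,"rz":0.05},
    {"tx":-6.1,"ty":-0.8,"tz":0,"rx":0,"ry":0,"rz":0.08},
    {"tx":-8.1,"ty":-1.1,"tz":0,"rx":0,"ry":0,"rz":0.1},
    {"tx":-10.1,"ty":-1.4,"tz":0,"rx":0,"ry":0,"rz":0.13},
  ],
)

```text
time: 12.0
position: [0.4093, 0.0191, 0.2346]
tool_rot: [0.69, 0.724, 0.0, 0.0]
ft_force: [0.7, -1.2, -2.0]
grip_width: 0.0465
```

Emit:
send_rows(
  deltas=[
    {"tx":-2,"ty":-0.2,"tz":0,"rx":0,"ry":0,"rz":0.03},
    {"tx":-4,"ty":-0.4,"tz":0,"rx":0,"ry":0,"rz":0.05},
    {"tx":-6,"ty":-0.7,"tz":0,"rx":0,"ry":0,"rz":0.08},
    {"tx":-8,"ty":-0.9,"tz":0,"rx":0,"ry":0,"rz":0.1},
    {"tx":-10,"ty":-1.1,"tz":0,"rx":0,"ry":0,"rz":0.13},
  ],
)

```text
time: 12.42
position: [0.4031, -0.0812, 0.2345]
tool_rot: [0.735, 0.678, -0.0, -0.0]
ft_force: [1.0, -0.2, -2.5]
grip_width: 0.0464
```

Emit:
send_rows(
  deltas=[
    {"tx":-2,"ty":0,"tz":0,"rx":0,"ry":0,"rz":0.03},
    {"tx":-4,"ty":0.1,"tz":0,"rx":0,"ry":0,"rz":0.06},
    {"tx":-6,"ty":0.1,"tz":0,"rx":0,"ry":0,"rz":0.08},
    {"tx":-8,"ty":0.2,"tz":0,"rx":0,"ry":0,"rz":0.11},
    {"tx":-10,"ty":0.2,"tz":0,"rx":0,"ry":0,"rz":0.14},
  ],
)

```text
time: 12.83
position: [0.3973, -0.1811, 0.2345]
tool_rot: [0.781, 0.625, 0.0, -0.0]
ft_force: [0.6, -0.1, -1.9]
grip_width: 0.0465
```

Emit:
send_rows(
  deltas=[
    {"tx":-3,"ty":0.5,"tz":0,"rx":0,"ry":0,"rz":0.04},
    {"tx":-6,"ty":1.0,"tz":0,"rx":0,"ry":0,"rz":0.08},
    {"tx":-8.5,"ty":1.4,"tz":0,"rx":0,"ry":0,"rz":0.11},
    {"tx":-10,"ty":1.6,"tz":0,"rx":0,"ry":0,"rz":0.13},
    {"tx":-10,"ty":1.6,"tz":0,"rx":0,"ry":0,"rz":0.13},
  ],
)

```text
time: 13.25
position: [0.3916, -0.2847, 0.2346]
tool_rot: [0.82, 0.572, -0.0, 0.001]
ft_force: [0.7, -0.1, -1.1]
grip_width: 0.0465
```

```bash
python3 - <<'E'
from w import *
wrist('w8'); x,y=N(-.12)
plan([(x,y,.0925,-20.1,1)])
E
```

```text
t 13.3 pos [ 0.3912 -0.282   0.2343] yaw -20.18 tilt 0.06 grip 0.0466 F [-0.4  1.2 -1.6] q6 -0.51
  call end tx 0.1 ty -0.0 tz 14.2 rz -0.00  per-row [ 0.02 -0.    2.84] -0.0
end [ 0.3915 -0.2811  0.0923] -20.18
```

View pics/w8.png

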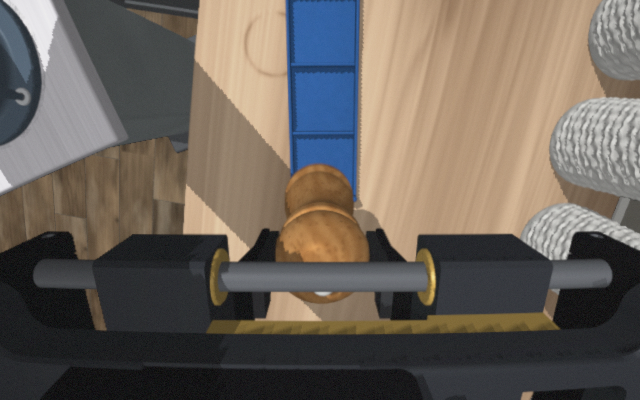

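The mill (321,240) lines up with the blue rack (columns 288–358), and the last pocket is hidden below it. Lowering.

Emit:
send_rows(
  deltas=[
    {"tx":0.1,"ty":0,"tz":3,"rx":0,"ry":0,"rz":0},
    {"tx":0.1,"ty":0,"tz":6,"rx":0,"ry":0,"rz":0},
    {"tx":0.1,"ty":0,"tz":9,"rx":0,"ry":0,"rz":0},
    {"tx":0.1,"ty":0,"tz":11,"rx":0,"ry":0,"rz":0},
    {"tx":0.1,"ty":0,"tz":12,"rx":0,"ry":0,"rz":0},
  ],
)

```text
time: 13.72
position: [0.3901, -0.2765, 0.1121]
tool_rot: [0.819, 0.574, -0.0, -0.004]
ft_force: [-0.5, 0.3, -2.1]
grip_width: 0.0463
```

Emit:
send_rows(
  deltas=[
    {"tx":0,"ty":0,"tz":0.6,"rx":0,"ry":0,"rz":0},
    {"tx":0,"ty":0,"tz":1.2,"rx":0,"ry":0,"rz":0},
    {"tx":0,"ty":0,"tz":1.7,"rx":0,"ry":0,"rz":0},
    {"tx":0,"ty":0,"tz":2.2,"rx":0,"ry":0,"rz":0},
    {"tx":0,"ty":0,"tz":2.2,"rx":0,"ry":0,"rz":0},
  ],
)

```text
time: 14.13
position: [0.3918, -0.2801, 0.0923]
tool_rot: [0.819, 0.573, 0.0, -0.0]
ft_force: [-0.3, 0.4, -2.6]
grip_width: 0.0468
```

```bash
python3 - <<'E'
from w import *
plan([]);wrist('w9'); c=robot.camera('scene'); save('s9',cv2.resize(c['color'][150:310,310:470],None,fx=3.7,fy=3.7,interpolation=3))
plan([])
E
```

```text
t 14.13 pos [ 0.3918 -0.2801  0.0923] yaw -20.04 tilt 0.02 grip 0.0468 F [-0.3  0.4 -2.6] q6 -0.5
end [ 0.3918 -0.2801  0.0923] -20.04
t 14.23 pos [ 0.392  -0.2805  0.0929] yaw -20.05 tilt 0.04 grip 0.0465 F [ 0.5 -0.3 -1.3] q6 -0.5
end [ 0.392  -0.2805  0.0929] -20.05
```

View pics/s9.png

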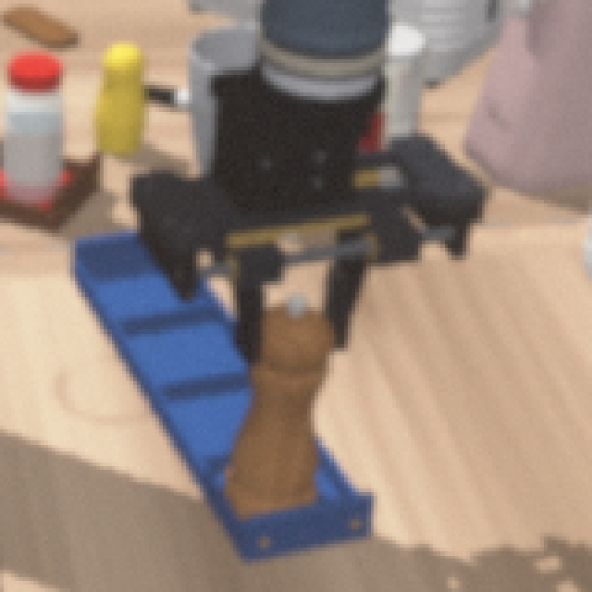

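```bash
python3 - <<'E'
from w import *
c=robot.camera('scene')
q=proj(c,[[.392,-.2805,.007],[.392,-.2805,.127],[.392,-.2805,.158]]); print(q,(q-[310,150])*3.7)
P,ok=cloud(c)
o=robot.outline_of('pepper_mill','scene')[0]; m=np.array(o['pixels'])&ok; q=P[m]
for z in np.arange(.02,.15,.02):
    s=q[abs(q[:,2]-z)<.008]; print(z.round(2),len(s),np.median(s,0).round(4) if len(s) else '')
E
```

```text
[[383.4257994  283.13876874]
 [388.24646907 239.95290142]
 [389.55288337 227.99228864]] [[271.6754578  492.61344434]
 [289.51193556 332.82573524]
 [294.34566845 288.57146795]]
0.02 122 [ 0.3655 -0.2923  0.021 ]
0.04 153 [ 0.3684 -0.299   0.0415]
0.06 151 [ 0.3727 -0.296   0.06  ]
0.08 102 [ 0.3751 -0.2935  0.0788]
0.1 91 [ 0.3729 -0.2966  0.0999]
0.12 110 [ 0.3747 -0.2995  0.1187]
0.14 187 [ 0.3831 -0.2938  0.1406]
```

The projected vertical axis matches the picture, so the mill is upright and in its pocket. Lower 1 mm, release, rise.

Emit:
send_rows(
  deltas=[
    {"tx":0,"ty":0,"tz":0.1,"rx":0,"ry":0,"rz":0},
    {"tx":0,"ty":0,"tz":0.1,"rx":0,"ry":0,"rz":0},
  ],
)

```text
time: 14.5
position: [0.3919, -0.2806, 0.0918]
tool_rot: [0.819, 0.573, 0.0, 0.0]
ft_force: [-1.0, 0.3, -1.8]
grip_width: 0.0462
```

Emit:
send_rows(
  deltas=[
    {"tx":0,"ty":0,"tz":0,"rx":0,"ry":0,"rz":0},
    {"tx":0,"ty":0,"tz":0,"rx":0,"ry":0,"rz":0},
    {"tx":0,"ty":0,"tz":0,"rx":0,"ry":0,"rz":0},
    {"tx":0,"ty":0,"tz":0,"rx":0,"ry":0,"rz":0},
    {"tx":0,"ty":0,"tz":0,"rx":0,"ry":0,"rz":0},
  ],
  claw=8.7,
)

```text
time: 14.92
position: [0.3919, -0.2805, 0.0917]
tool_rot: [0.819, 0.573, 0.0, 0.0]
ft_force: [0.3, 0.3, -0.1]
grip_width: 0.0718
```

Emit:
send_rows(
  deltas=[
    {"tx":0,"ty":0,"tz":0,"rx":0,"ry":0,"rz":0},
    {"tx":0,"ty":0,"tz":-1.5,"rx":0,"ry":0,"rz":0},
    {"tx":0,"ty":0,"tz":-4.5,"rx":0,"ry":0,"rz":0},
    {"tx":0,"ty":0,"tz":-8,"rx":0,"ry":0,"rz":0},
    {"tx":0,"ty":0,"tz":-11,"rx":0,"ry":0,"rz":0},
  ],
)

```text
time: 15.33
position: [0.3916, -0.2802, 0.203]
tool_rot: [0.819, 0.573, -0.0, -0.0]
ft_force: [0.5, -0.0, -0.2]
grip_width: 0.0868
```

```bash
python3 - <<'E'
from w import *
wrist('w10')
# hover over green
plan([(.41,.02,.21,3,2),(.4295,.2578,.20,25.5,2)])
E
```

```text
t 15.38 pos [ 0.3946 -0.2832  0.2085] yaw -20.03 tilt 0.66 grip 0.0868 F [ 1.2 -1.2  2.3] q6 -0.5
  call end tx 14.5 ty -4.5 tz -0.1 rz -0.20  per-row [ 2.9  -0.9  -0.02] -0.04
  call end tx 15.1 ty -1.5 tz -0.1 rz -0.20  per-row [ 3.02 -0.3  -0.02] -0.04
  call end tx 11.8 ty 1.6 tz 0.5 rz -0.20  per-row [2.36 0.32 0.1 ] -0.04
  call end tx 11.3 ty 3.9 tz 0.5 rz -0.19  per-row [2.26 0.78 0.1 ] -0.038
end [0.4295 0.2578 0.2005] 25.23
```

View pics/w10.png

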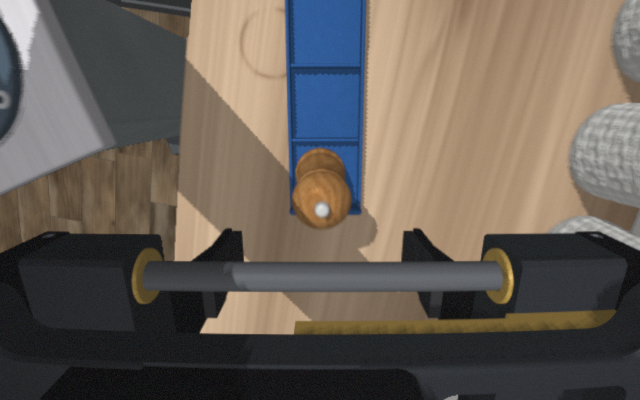

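The mill stands in the rightmost pocket (knob at (322,210)), clear of the fingers. On to the green jar.

Emit:
send_rows(
  deltas=[
    {"tx":2.9,"ty":-0.9,"tz":0,"rx":0,"ry":0,"rz":-0.04},
    {"tx":5.8,"ty":-1.8,"tz":0,"rx":0,"ry":0,"rz":-0.08},
    {"tx":8.7,"ty":-2.7,"tz":0,"rx":0,"ry":0,"rz":-0.12},
    {"tx":11.6,"ty":-3.6,"tz":0,"rx":0,"ry":0,"rz":-0.16},
    {"tx":14.5,"ty":-4.5,"tz":0,"rx":0,"ry":0,"rz":-0.2},
  ],
)

```text
time: 15.8
position: [0.3989, -0.1274, 0.2015]
tool_rot: [0.758, 0.653, 0.0, 0.0]
ft_force: [0.5, -0.1, -0.2]
grip_width: 0.0871
```

Emit:
send_rows(
  deltas=[
    {"tx":3,"ty":-0.3,"tz":0,"rx":0,"ry":0,"rz":-0.04},
    {"tx":6,"ty":-0.6,"tz":0,"rx":0,"ry":0,"rz":-0.08},
    {"tx":9.1,"ty":-0.9,"tz":0,"rx":0,"ry":0,"rz":-0.12},
    {"tx":12.1,"ty":-1.2,"tz":0,"rx":0,"ry":0,"rz":-0.16},
    {"tx":15.1,"ty":-1.5,"tz":0,"rx":0,"ry":0,"rz":-0.2},
  ],
)

```text
time: 16.22
position: [0.4067, 0.0243, 0.2015]
tool_rot: [0.689, 0.725, 0.0, 0.0]
ft_force: [0.4, 0.2, -0.0]
grip_width: 0.0869
```

Emit:
send_rows(
  deltas=[
    {"tx":2.4,"ty":0.3,"tz":0,"rx":0,"ry":0,"rz":-0.04},
    {"tx":4.7,"ty":0.6,"tz":0,"rx":0,"ry":0,"rz":-0.08},
    {"tx":7.1,"ty":1,"tz":0,"rx":0,"ry":0,"rz":-0.12},
    {"tx":9.4,"ty":1.3,"tz":0,"rx":0,"ry":0,"rz":-0.16},
    {"tx":11.8,"ty":1.6,"tz":0,"rx":0,"ry":0,"rz":-0.2},
  ],
)

```text
time: 16.63
position: [0.4169, 0.1426, 0.2015]
tool_rot: [0.613, 0.79, 0.0, 0.0]
ft_force: [1.3, 0.0, 0.1]
grip_width: 0.0871
```

Emit:
send_rows(
  deltas=[
    {"tx":3,"ty":1,"tz":0,"rx":0,"ry":0,"rz":-0.05},
    {"tx":6,"ty":2,"tz":0,"rx":0,"ry":0,"rz":-0.1},
    {"tx":9,"ty":3,"tz":0,"rx":0,"ry":0,"rz":-0.15},
    {"tx":11.3,"ty":3.9,"tz":0,"rx":0,"ry":0,"rz":-0.19},
    {"tx":11.3,"ty":3.9,"tz":0,"rx":0,"ry":0,"rz":-0.19},
  ],
)

```text
time: 17.05
position: [0.4277, 0.2646, 0.2016]
tool_rot: [0.534, 0.846, 0.002, 0.0]
ft_force: [0.4, -0.4, 0.3]
grip_width: 0.0869
```

Emit:
send_rows(
  deltas=[
    {"tx":0,"ty":0,"tz":0,"rx":0,"ry":0,"rz":0},
    {"tx":0,"ty":0,"tz":0,"rx":0,"ry":0,"rz":0},
  ],
)

```text
time: 17.22
position: [0.4263, 0.2601, 0.2012]
tool_rot: [0.536, 0.844, -0.001, -0.0]
ft_force: [0.9, 0.6, -0.5]
grip_width: 0.087
```

```bash
python3 - <<'E'
from w import *
wrist('w11')
plan([(.4295,.2578,.058,25.5,1)])
E
```

```text
green 1779 [0.4303 0.2581 0.1173] [0.4309 0.2569] 0.0209 [325. 198.]
salt 221 [0.4535 0.1916 0.0893] [0.4558 0.1864] 0.0155 [317. 257.]
t 17.27 pos [0.4264 0.2597 0.2013] yaw 25.17 tilt 0.07 grip 0.0868 F [-0.1  0.1  0.6] q6 -0.12
  call end tx -0.3 ty 0.2 tz 14.3 rz -0.01  per-row [-0.06  0.04  2.86] -0.002
end [0.4294 0.2579 0.0583] 25.74
```

View pics/w11.png

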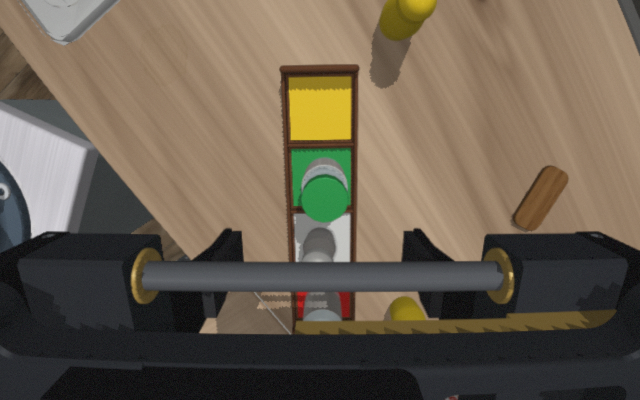

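Green lid at (325,198), nicely between the fingers over the green mat; the yellow mat is empty. Descend and grip.

Emit:
send_rows(
  deltas=[
    {"tx":-0.4,"ty":0.3,"tz":3,"rx":0,"ry":0,"rz":0},
    {"tx":-0.4,"ty":0.3,"tz":6,"rx":0,"ry":0,"rz":0},
    {"tx":-0.4,"ty":0.3,"tz":9,"rx":0,"ry":0,"rz":0},
    {"tx":-0.4,"ty":0.3,"tz":11.5,"rx":0,"ry":0,"rz":0},
    {"tx":-0.4,"ty":0.3,"tz":12.5,"rx":0,"ry":0,"rz":0},
  ],
)

```text
time: 17.68
position: [0.4292, 0.2561, 0.0738]
tool_rot: [0.537, 0.844, -0.002, -0.002]
ft_force: [-1.0, 0.3, 0.2]
grip_width: 0.0873
```

Emit:
send_rows(
  deltas=[
    {"tx":0,"ty":0,"tz":0.7,"rx":0,"ry":0,"rz":0},
    {"tx":0,"ty":0,"tz":1.3,"rx":0,"ry":0,"rz":0},
    {"tx":0,"ty":0,"tz":1.8,"rx":0,"ry":0,"rz":0},
    {"tx":0,"ty":0,"tz":1.8,"rx":0,"ry":0,"rz":0},
    {"tx":0,"ty":0,"tz":1.8,"rx":0,"ry":0,"rz":0},
  ],
)

```text
time: 18.1
position: [0.4319, 0.2584, 0.0592]
tool_rot: [0.536, 0.844, 0.001, 0.0]
ft_force: [-0.7, -0.3, -0.0]
grip_width: 0.087
```

Emit:
send_rows(
  deltas=[
    {"tx":0,"ty":0,"tz":0,"rx":0,"ry":0,"rz":0},
    {"tx":0,"ty":0,"tz":0,"rx":0,"ry":0,"rz":0},
    {"tx":0,"ty":0,"tz":0,"rx":0,"ry":0,"rz":0},
    {"tx":0,"ty":0,"tz":0,"rx":0,"ry":0,"rz":0},
    {"tx":0,"ty":0,"tz":0,"rx":0,"ry":0,"rz":0},
  ],
  claw=3,
  squeeze=25,
)

```text
time: 18.52
position: [0.4314, 0.2583, 0.0588]
tool_rot: [0.536, 0.844, 0.0, 0.0]
ft_force: [0.4, 0.5, -0.1]
grip_width: 0.062
```

Emit:
send_rows(
  deltas=[
    {"tx":0,"ty":0,"tz":0,"rx":0,"ry":0,"rz":0},
    {"tx":0,"ty":0,"tz":0,"rx":0,"ry":0,"rz":0},
    {"tx":0,"ty":0,"tz":0,"rx":0,"ry":0,"rz":0},
    {"tx":0,"ty":0,"tz":0,"rx":0,"ry":0,"rz":0},
    {"tx":0,"ty":0,"tz":0,"rx":0,"ry":0,"rz":0},
  ],
)

```text
time: 18.93
position: [0.431, 0.2581, 0.0585]
tool_rot: [0.536, 0.844, -0.0, -0.0]
ft_force: [-1.4, -0.3, 2.0]
grip_width: 0.0436
```

Emit:
send_rows(
  deltas=[
    {"tx":0,"ty":0,"tz":-0.4,"rx":0,"ry":0,"rz":0},
    {"tx":0,"ty":0,"tz":-0.8,"rx":0,"ry":0,"rz":0},
    {"tx":0,"ty":0,"tz":-1.2,"rx":0,"ry":0,"rz":0},
    {"tx":0,"ty":0,"tz":-1.6,"rx":0,"ry":0,"rz":0},
    {"tx":0,"ty":0,"tz":-2,"rx":0,"ry":0,"rz":0},
  ],
)

```text
time: 19.35
position: [0.4314, 0.2583, 0.079]
tool_rot: [0.536, 0.844, 0.0, 0.0]
ft_force: [0.2, 0.0, -1.7]
grip_width: 0.0433
```

```bash
python3 - <<'E'
from w import *
o,p,R=cur()
x,y=N(-.04)
wrist('w12')
plan([(p[0],p[1],.205,25.8,1),(.415,.02,.205,3,2),(x,y,.205,-20.1,2),(x,y,.058,-20.1,1)])
E
```

```text
green 2665 [0.4261 0.2698 0.116 ] [0.4272 0.268 ] 0.031 [321. 233.]
t 19.4 pos [0.4319 0.2585 0.0797] yaw 25.21 tilt 0.1 grip 0.0437 F [ 0.3 -0.4 -2.1] q6 -0.12
  call end tx 0.0 ty -0.1 tz -12.5 rz -0.01  per-row [ 0.   -0.02 -2.5 ] -0.002
  call end tx -10.4 ty -5.9 tz -0.0 rz 0.20  per-row [-2.08 -1.18 -0.  ] 0.04
  call end tx -11.3 ty -3.7 tz -0.0 rz 0.20  per-row [-2.26 -0.74 -0.  ] 0.04
  call end tx -11.3 ty -0.4 tz -0.0 rz 0.20  per-row [-2.26 -0.08 -0.  ] 0.04
  call end tx -11.1 ty 1.9 tz -0.0 rz 0.20  per-row [-2.22  0.38 -0.  ] 0.04
  call end tx -0.0 ty -0.0 tz 14.7 rz 0.00  per-row [-0.   -0.    2.94] 0.0
end [ 0.4191 -0.2056  0.0577] -20.05
```

View pics/w12.png

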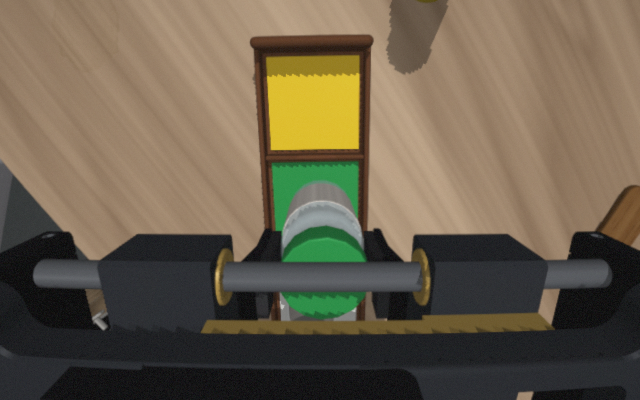

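Green jar held (opening 43.5 mm, −2 N). Carry it over.

Emit:
send_rows(
  deltas=[
    {"tx":0,"ty":0,"tz":-2.5,"rx":0,"ry":0,"rz":0},
    {"tx":0,"ty":0,"tz":-5,"rx":0,"ry":0,"rz":0},
    {"tx":0,"ty":0,"tz":-7.6,"rx":0,"ry":0,"rz":0},
    {"tx":0,"ty":0,"tz":-10.1,"rx":0,"ry":0,"rz":0},
    {"tx":0,"ty":0,"tz":-12.5,"rx":0,"ry":0,"rz":0},
  ],
)

```text
time: 19.82
position: [0.431, 0.2582, 0.205]
tool_rot: [0.536, 0.844, 0.0, 0.0]
ft_force: [0.1, 0.2, -2.2]
grip_width: 0.044
```

Emit:
send_rows(
  deltas=[
    {"tx":-2.1,"ty":-1.2,"tz":0,"rx":0,"ry":0,"rz":0.04},
    {"tx":-4.2,"ty":-2.4,"tz":0,"rx":0,"ry":0,"rz":0.08},
    {"tx":-6.2,"ty":-3.5,"tz":0,"rx":0,"ry":0,"rz":0.12},
    {"tx":-8.3,"ty":-4.7,"tz":0,"rx":0,"ry":0,"rz":0.16},
    {"tx":-10.4,"ty":-5.9,"tz":0,"rx":0,"ry":0,"rz":0.2},
  ],
)

```text
time: 20.23
position: [0.4217, 0.1381, 0.2038]
tool_rot: [0.618, 0.786, 0.0, 0.0]
ft_force: [-0.7, -0.6, -0.7]
grip_width: 0.044
```

Emit:
send_rows(
  deltas=[
    {"tx":-2.3,"ty":-0.7,"tz":0,"rx":0,"ry":0,"rz":0.04},
    {"tx":-4.5,"ty":-1.5,"tz":0,"rx":0,"ry":0,"rz":0.08},
    {"tx":-6.8,"ty":-2.2,"tz":0,"rx":0,"ry":0,"rz":0.12},
    {"tx":-9,"ty":-3,"tz":0,"rx":0,"ry":0,"rz":0.16},
    {"tx":-11.3,"ty":-3.7,"tz":0,"rx":0,"ry":0,"rz":0.2},
  ],
)

```text
time: 20.65
position: [0.4124, 0.0196, 0.2037]
tool_rot: [0.693, 0.72, -0.0, -0.0]
ft_force: [-0.4, 0.7, -2.0]
grip_width: 0.0439
```

Emit:
send_rows(
  deltas=[
    {"tx":-2.3,"ty":-0.1,"tz":0,"rx":0,"ry":0,"rz":0.04},
    {"tx":-4.5,"ty":-0.2,"tz":0,"rx":0,"ry":0,"rz":0.08},
    {"tx":-6.8,"ty":-0.2,"tz":0,"rx":0,"ry":0,"rz":0.12},
    {"tx":-9,"ty":-0.3,"tz":0,"rx":0,"ry":0,"rz":0.16},
    {"tx":-11.3,"ty":-0.4,"tz":0,"rx":0,"ry":0,"rz":0.2},
  ],
)

```text
time: 21.07
position: [0.4133, -0.0935, 0.2037]
tool_rot: [0.762, 0.648, 0.0, 0.0]
ft_force: [-0.0, -0.3, -1.4]
grip_width: 0.0438
```

Emit:
send_rows(
  deltas=[
    {"tx":-2.8,"ty":0.5,"tz":0,"rx":0,"ry":0,"rz":0.05},
    {"tx":-5.6,"ty":1,"tz":0,"rx":0,"ry":0,"rz":0.1},
    {"tx":-8.5,"ty":1.4,"tz":0,"rx":0,"ry":0,"rz":0.15},
    {"tx":-11.1,"ty":1.9,"tz":0,"rx":0,"ry":0,"rz":0.2},
    {"tx":-11.1,"ty":1.9,"tz":0,"rx":0,"ry":0,"rz":0.2},
  ],
)

```text
time: 21.48
position: [0.4162, -0.211, 0.2042]
tool_rot: [0.824, 0.567, -0.0, 0.003]
ft_force: [0.5, 0.0, -1.0]
grip_width: 0.044
```

Emit:
send_rows(
  deltas=[
    {"tx":0,"ty":0,"tz":0,"rx":0,"ry":0,"rz":0},
    {"tx":0,"ty":0,"tz":0,"rx":0,"ry":0,"rz":0},
    {"tx":0,"ty":0,"tz":0,"rx":0,"ry":0,"rz":0},
  ],
)

```text
time: 21.73
position: [0.4141, -0.2039, 0.2034]
tool_rot: [0.822, 0.57, -0.0, -0.001]
ft_force: [0.1, -0.2, -1.3]
grip_width: 0.0439
```

```bash
python3 - <<'E'
from w import *
wrist('w13'); x,y=N(-.04)
plan([(x,y,.0575,-20.1,1)])
E
```

```text
t 21.78 pos [ 0.4143 -0.2039  0.2035] yaw -20.54 tilt 0.06 grip 0.0436 F [ 0.6 -0.  -2.3] q6 -0.34
  call end tx 0.0 ty 0.5 tz 14.6 rz -0.01  per-row [0.   0.1  2.92] -0.002
end [ 0.419  -0.2057  0.0575] -19.97
```

View pics/w13.png

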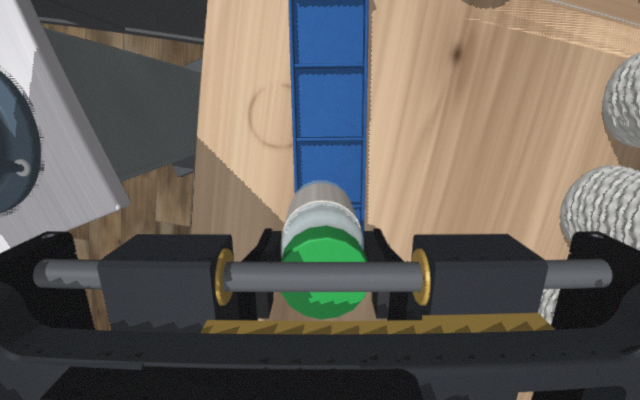

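The green jar (322,270) projects onto the second pocket from the right (rows 140–213). Lower it.

Emit:
send_rows(
  deltas=[
    {"tx":0,"ty":0.5,"tz":3,"rx":0,"ry":0,"rz":-0.01},
    {"tx":0,"ty":0.5,"tz":6,"rx":0,"ry":0,"rz":-0.01},
    {"tx":0,"ty":0.5,"tz":9,"rx":0,"ry":0,"rz":-0.01},
    {"tx":0,"ty":0.5,"tz":11,"rx":0,"ry":0,"rz":-0.01},
    {"tx":0,"ty":0.5,"tz":12.5,"rx":0,"ry":0,"rz":-0.01},
  ],
)

```text
time: 22.2
position: [0.4186, -0.2052, 0.0769]
tool_rot: [0.819, 0.574, -0.0, -0.001]
ft_force: [0.5, 0.3, -2.5]
grip_width: 0.0437
```

Emit:
send_rows(
  deltas=[
    {"tx":0,"ty":0,"tz":0.5,"rx":0,"ry":0,"rz":0},
    {"tx":0,"ty":0,"tz":1,"rx":0,"ry":0,"rz":0},
    {"tx":0,"ty":0,"tz":1.5,"rx":0,"ry":0,"rz":0},
    {"tx":0,"ty":0,"tz":2.1,"rx":0,"ry":0,"rz":0},
    {"tx":0,"ty":0,"tz":2.1,"rx":0,"ry":0,"rz":0},
  ],
)

```text
time: 22.62
position: [0.4195, -0.2069, 0.0574]
tool_rot: [0.819, 0.573, 0.0, 0.0]
ft_force: [0.0, -0.4, -2.3]
grip_width: 0.0436
```

```bash
python3 - <<'E'
from w import *
c=robot.camera('scene'); save('s14',cv2.resize(c['color'][150:310,310:470],None,fx=3.7,fy=3.7,interpolation=3))
plan([])
E
```

```text
t 22.67 pos [ 0.4195 -0.207   0.0577] yaw -20.04 tilt 0.02 grip 0.0441 F [ 0.4  0.5 -1.2] q6 -0.35
end [ 0.4195 -0.207   0.0577] -20.04
```

View pics/s14.png

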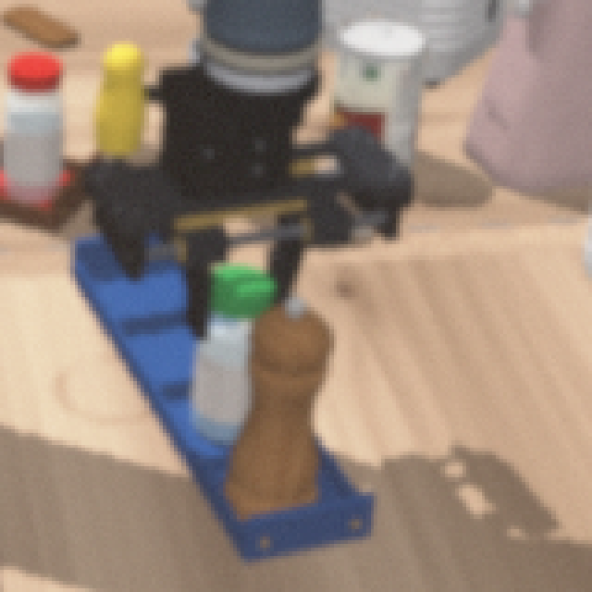

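The green jar is in the pocket next to the mill. Release and rise.

Emit:
send_rows(
  deltas=[
    {"tx":0,"ty":0,"tz":0.1,"rx":0,"ry":0,"rz":0},
    {"tx":0,"ty":0,"tz":0.1,"rx":0,"ry":0,"rz":0},
  ],
)

```text
time: 22.83
position: [0.4197, -0.2072, 0.0569]
tool_rot: [0.819, 0.573, 0.0, 0.001]
ft_force: [0.4, -0.0, -1.7]
grip_width: 0.0439
```

Emit:
send_rows(
  deltas=[
    {"tx":0,"ty":0,"tz":0,"rx":0,"ry":0,"rz":0},
    {"tx":0,"ty":0,"tz":0,"rx":0,"ry":0,"rz":0},
    {"tx":0,"ty":0,"tz":0,"rx":0,"ry":0,"rz":0},
    {"tx":0,"ty":0,"tz":0,"rx":0,"ry":0,"rz":0},
    {"tx":0,"ty":0,"tz":0,"rx":0,"ry":0,"rz":0},
  ],
  claw=8.7,
)

```text
time: 23.25
position: [0.4196, -0.2072, 0.0568]
tool_rot: [0.819, 0.573, 0.0, 0.0]
ft_force: [1.1, 0.2, 0.4]
grip_width: 0.0695
```

Emit:
send_rows(
  deltas=[
    {"tx":0,"ty":0,"tz":-1.5,"rx":0,"ry":0,"rz":0},
    {"tx":0,"ty":0,"tz":-4,"rx":0,"ry":0,"rz":0},
    {"tx":0,"ty":0,"tz":-7,"rx":0,"ry":0,"rz":0},
    {"tx":0,"ty":0,"tz":-10,"rx":0,"ry":0,"rz":0},
    {"tx":0,"ty":0,"tz":-12.5,"rx":0,"ry":0,"rz":0},
  ],
)

```text
time: 23.67
position: [0.4195, -0.2071, 0.1834]
tool_rot: [0.819, 0.573, 0.0, 0.001]
ft_force: [1.6, 0.8, -0.2]
grip_width: 0.0866
```

Emit:
send_rows(
  deltas=[
    {"tx":0,"ty":0,"tz":0,"rx":0,"ry":0,"rz":0},
    {"tx":0,"ty":0,"tz":0,"rx":0,"ry":0,"rz":0},
  ],
)

```text
time: 23.83
position: [0.4202, -0.2076, 0.183]
tool_rot: [0.819, 0.573, 0.001, 0.002]
ft_force: [-1.5, 1.0, -0.6]
grip_width: 0.0868
```

```bash
python3 - <<'E'
from w import *
wrist('w15')
plan([(.4575,.182,.18,25.5,3)])
E
```

```text
t 23.88 pos [ 0.4193 -0.2068  0.1817] yaw -20.05 tilt 0.03 grip 0.0871 F [-0.1 -0.1 -0.2] q6 -0.35
  call end tx 12.6 ty -3.2 tz 0.1 rz -0.27  per-row [ 2.52 -0.64  0.02] -0.054
  call end tx 13.0 ty 0.2 tz 0.0 rz -0.26  per-row [2.6  0.04 0.  ] -0.052
  call end tx 12.6 ty 3.6 tz 0.1 rz -0.27  per-row [2.52 0.72 0.02] -0.054
end [0.4576 0.1823 0.1797] 25.79
```

View pics/w15.png

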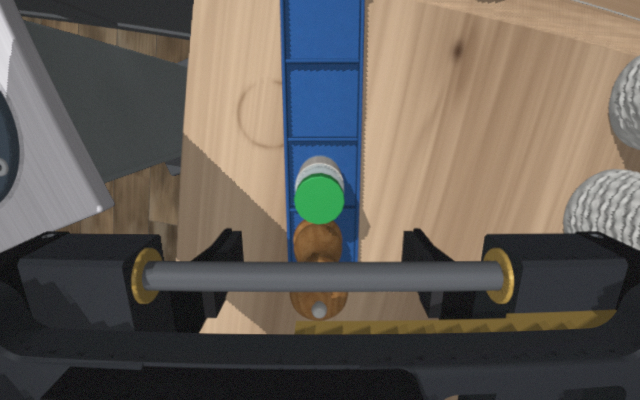

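The green jar stands in its pocket at (320,195), with the mill behind it at (320,270). Next is the grey-capped salt shaker on the white mat, top view (287,212). The yellow ones at (171,224) and (305,148) stand outside the rack and are look-alikes.

Emit:
send_rows(
  deltas=[
    {"tx":2.5,"ty":-0.6,"tz":0,"rx":0,"ry":0,"rz":-0.05},
    {"tx":5,"ty":-1.3,"tz":0,"rx":0,"ry":0,"rz":-0.11},
    {"tx":7.6,"ty":-1.9,"tz":0,"rx":0,"ry":0,"rz":-0.16},
    {"tx":10.1,"ty":-2.6,"tz":0,"rx":0,"ry":0,"rz":-0.22},
    {"tx":12.6,"ty":-3.2,"tz":0.1,"rx":0,"ry":0,"rz":-0.27},
  ],
)

```text
time: 24.3
position: [0.4311, -0.076, 0.1789]
tool_rot: [0.734, 0.679, -0.001, -0.002]
ft_force: [0.4, 0.0, 0.1]
grip_width: 0.0873
```

Emit:
send_rows(
  deltas=[
    {"tx":2.6,"ty":0,"tz":0,"rx":0,"ry":0,"rz":-0.05},
    {"tx":5.2,"ty":0.1,"tz":0,"rx":0,"ry":0,"rz":-0.1},
    {"tx":7.8,"ty":0.1,"tz":0,"rx":0,"ry":0,"rz":-0.16},
    {"tx":10.4,"ty":0.2,"tz":0,"rx":0,"ry":0,"rz":-0.21},
    {"tx":13,"ty":0.2,"tz":0,"rx":0,"ry":0,"rz":-0.26},
  ],
)

```text
time: 24.72
position: [0.4436, 0.0532, 0.1788]
tool_rot: [0.64, 0.769, -0.001, -0.002]
ft_force: [-0.1, -0.7, 0.9]
grip_width: 0.087
```

Emit:
send_rows(
  deltas=[
    {"tx":2.9,"ty":0.8,"tz":0,"rx":0,"ry":0,"rz":-0.06},
    {"tx":5.8,"ty":1.7,"tz":0,"rx":0,"ry":0,"rz":-0.13},
    {"tx":8.7,"ty":2.5,"tz":0,"rx":0,"ry":0,"rz":-0.19},
    {"tx":11.2,"ty":3.2,"tz":0,"rx":0,"ry":0,"rz":-0.24},
    {"tx":12.6,"ty":3.6,"tz":0.1,"rx":0,"ry":0,"rz":-0.27},
  ],
)

```text
time: 25.13
position: [0.4566, 0.1846, 0.1778]
tool_rot: [0.53, 0.848, -0.001, -0.001]
ft_force: [0.3, -0.1, -0.2]
grip_width: 0.0871
```

Emit:
send_rows(
  deltas=[
    {"tx":0,"ty":0,"tz":0,"rx":0,"ry":0,"rz":0},
    {"tx":0,"ty":0,"tz":0,"rx":0,"ry":0,"rz":0},
    {"tx":0,"ty":0,"tz":0,"rx":0,"ry":0,"rz":0},
    {"tx":0,"ty":0,"tz":0,"rx":0,"ry":0,"rz":0},
  ],
)

```text
time: 25.47
position: [0.4572, 0.1812, 0.1789]
tool_rot: [0.532, 0.847, -0.001, -0.001]
ft_force: [0.4, 0.6, -0.6]
grip_width: 0.0871
```

```bash
python3 - <<'E'
from w import *
wrist('w16')
plan([(.4575,.182,.064,25.5,1)])
E
python3 -c "
import cv2
a=cv2.imread('pics/w16.png');cv2.imwrite('pics/w16c.png',cv2.resize(a[0:340,160:480],None,fx=1.7,fy=1.7))"
```

```text
salt 1084 [0.4577 0.1822 0.0927] [0.4584 0.1804] 0.0172 [322. 193.]
red 927 [0.502  0.1004 0.1176] [0.4998 0.105 ] 0.0203 [327. 302.]
t 25.52 pos [0.4575 0.1811 0.1791] yaw 25.68 tilt 0.08 grip 0.0869 F [0.3 0.5 0.8] q6 -0.3
  call end tx 0.1 ty 0.0 tz 11.5 rz 0.00  per-row [0.02 0.   2.3 ] 0.0
end [0.457  0.182  0.0641] 25.68
```

View pics/w16c.png

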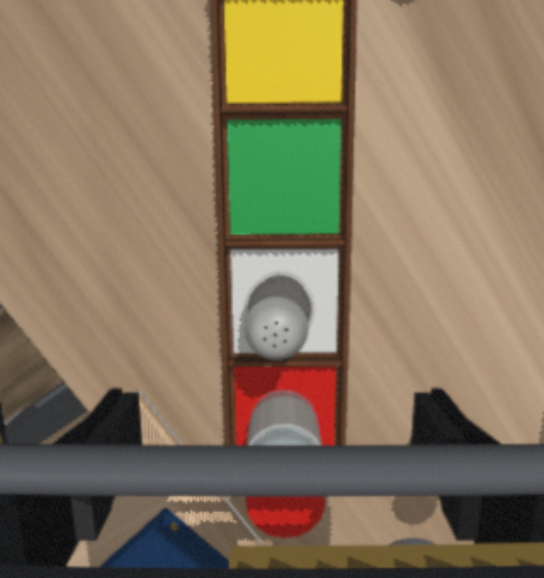

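Confirmed: the grey perforated cap (crop (276,325)) is on the white mat and is the real salt shaker. Red jar behind it. Descend to fingertips about 60 mm above its base and grip.

Emit:
send_rows(
  deltas=[
    {"tx":0,"ty":0,"tz":2.5,"rx":0,"ry":0,"rz":0},
    {"tx":0,"ty":0,"tz":5,"rx":0,"ry":0,"rz":0},
    {"tx":0,"ty":0,"tz":7.5,"rx":0,"ry":0,"rz":0},
    {"tx":0,"ty":0,"tz":9.5,"rx":0,"ry":0,"rz":0},
    {"tx":0,"ty":0,"tz":11.1,"rx":0,"ry":0,"rz":0},
  ],
)

```text
time: 25.93
position: [0.4572, 0.1811, 0.0671]
tool_rot: [0.532, 0.847, -0.001, -0.001]
ft_force: [0.2, -0.5, 0.2]
grip_width: 0.087
```

Emit:
send_rows(
  deltas=[
    {"tx":0,"ty":0,"tz":0,"rx":0,"ry":0,"rz":0},
    {"tx":0,"ty":0,"tz":0,"rx":0,"ry":0,"rz":0},
    {"tx":0,"ty":0,"tz":0,"rx":0,"ry":0,"rz":0},
    {"tx":0,"ty":0,"tz":0,"rx":0,"ry":0,"rz":0},
    {"tx":0,"ty":0,"tz":0,"rx":0,"ry":0,"rz":0},
  ],
  claw=2.5,
  squeeze=15,
)

```text
time: 26.35
position: [0.4587, 0.1822, 0.0697]
tool_rot: [0.532, 0.847, 0.001, 0.001]
ft_force: [-0.5, -0.2, -0.6]
grip_width: 0.0615
```

Emit:
send_rows(
  deltas=[
    {"tx":0,"ty":0,"tz":0,"rx":0,"ry":0,"rz":0},
    {"tx":0,"ty":0,"tz":0,"rx":0,"ry":0,"rz":0},
    {"tx":0,"ty":0,"tz":0,"rx":0,"ry":0,"rz":0},
    {"tx":0,"ty":0,"tz":0,"rx":0,"ry":0,"rz":0},
    {"tx":0,"ty":0,"tz":0,"rx":0,"ry":0,"rz":0},
  ],
)

```text
time: 26.77
position: [0.4578, 0.1822, 0.0686]
tool_rot: [0.531, 0.847, 0.0, 0.0]
ft_force: [-0.5, 1.1, -0.2]
grip_width: 0.0295
```

Emit:
send_rows(
  deltas=[
    {"tx":0,"ty":0,"tz":0,"rx":0,"ry":0,"rz":0},
    {"tx":0,"ty":0,"tz":0,"rx":0,"ry":0,"rz":0},
    {"tx":0,"ty":0,"tz":0,"rx":0,"ry":0,"rz":0},
  ],
)

```text
time: 27.02
position: [0.4577, 0.1822, 0.0685]
tool_rot: [0.532, 0.847, -0.0, -0.0]
ft_force: [0.1, 0.4, -0.0]
grip_width: 0.0255
```

Emit:
send_rows(
  deltas=[
    {"tx":0,"ty":0,"tz":0,"rx":0,"ry":0,"rz":0},
  ],
)

```text
time: 27.1
position: [0.4578, 0.1822, 0.0685]
tool_rot: [0.532, 0.847, -0.0, -0.0]
ft_force: [0.7, -0.4, 0.5]
grip_width: 0.0251
```

```bash
python3 - <<'E'
from w import *
o,p,R=cur()
wrist('w17'); c=robot.camera('scene')
im=c['color'].copy(); big=cv2.resize(im[130:230,230:370],None,fx=5.7,fy=5.7,interpolation=cv2.INTER_CUBIC)
for q in (p,p+[0,0,.019],p+[0,0,.07]):
    u=(proj(c,[q])[0]-[230,130])*5.7; cv2.circle(big,tuple(int(v) for v in u),3,(255,0,255),-1)
save('s17',big); plan([])
E
```

```text
salt 2374 [0.4565 0.1863 0.0942] [0.456  0.1879] 0.0221 [322. 239.]
t 27.2 pos [0.4578 0.1822 0.0685] yaw 25.78 tilt 0.01 grip 0.0249 F [-0.4 -0.1 -0.3] q6 -0.3
end [0.4578 0.1822 0.0685] 25.78
```

View pics/s17.png

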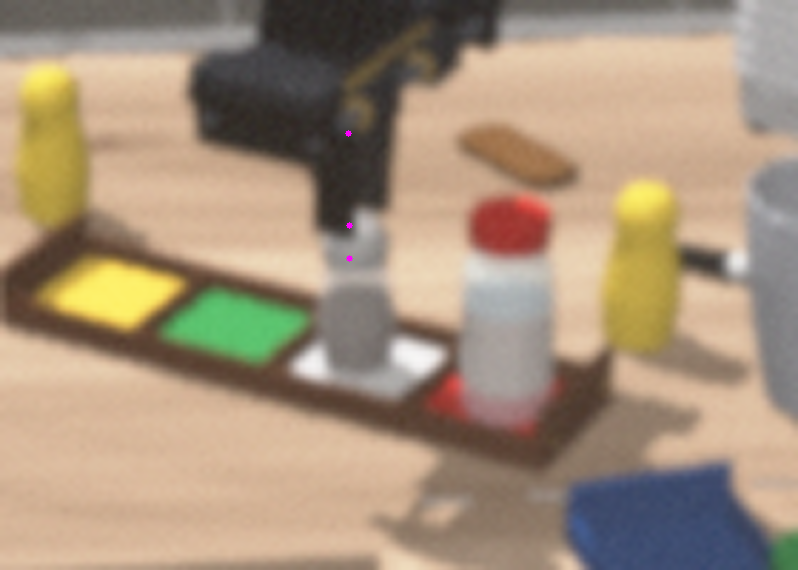

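View pics/w17.png

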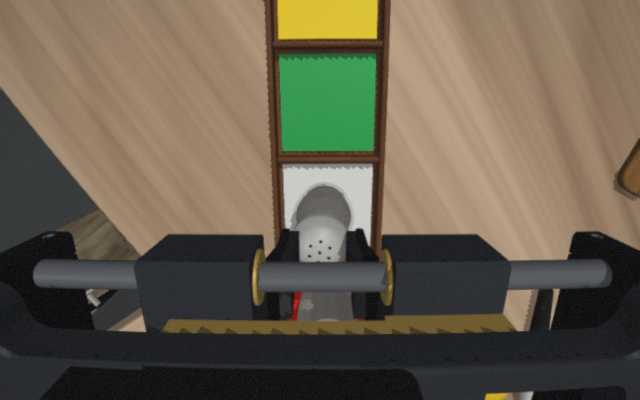

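The fingers' real ends show about 12 mm or more above the reported TCP (marker at (349,258), finger end near row 235). That also explains the mill slipping. Open, go about 16 mm lower and close again.

Emit:
send_rows(
  deltas=[
    {"tx":0,"ty":0,"tz":0,"rx":0,"ry":0,"rz":0},
    {"tx":0,"ty":0,"tz":0,"rx":0,"ry":0,"rz":0},
    {"tx":0,"ty":0,"tz":0,"rx":0,"ry":0,"rz":0},
    {"tx":0,"ty":0,"tz":0,"rx":0,"ry":0,"rz":0},
    {"tx":0,"ty":0,"tz":0,"rx":0,"ry":0,"rz":0},
  ],
  claw=6.5,
)

```text
time: 27.62
position: [0.4578, 0.1822, 0.0685]
tool_rot: [0.532, 0.847, -0.0, -0.0]
ft_force: [-0.3, 0.8, -0.1]
grip_width: 0.0504
```

Emit:
send_rows(
  deltas=[
    {"tx":0,"ty":0,"tz":0,"rx":0,"ry":0,"rz":0},
    {"tx":0,"ty":0,"tz":0,"rx":0,"ry":0,"rz":0},
    {"tx":0,"ty":0,"tz":0.4,"rx":0,"ry":0,"rz":0},
    {"tx":0,"ty":0,"tz":1,"rx":0,"ry":0,"rz":0},
    {"tx":0,"ty":0,"tz":1.6,"rx":0,"ry":0,"rz":0},
  ],
)

```text
time: 28.03
position: [0.4578, 0.1822, 0.0521]
tool_rot: [0.532, 0.847, 0.0, 0.0]
ft_force: [0.1, 0.6, 0.4]
grip_width: 0.0649
```

Emit:
send_rows(
  deltas=[
    {"tx":0,"ty":0,"tz":0,"rx":0,"ry":0,"rz":0},
    {"tx":0,"ty":0,"tz":0,"rx":0,"ry":0,"rz":0},
    {"tx":0,"ty":0,"tz":0,"rx":0,"ry":0,"rz":0},
    {"tx":0,"ty":0,"tz":0,"rx":0,"ry":0,"rz":0},
    {"tx":0,"ty":0,"tz":0,"rx":0,"ry":0,"rz":0},
  ],
  claw=2.6,
  squeeze=15,
)

```text
time: 28.45
position: [0.458, 0.1822, 0.0527]
tool_rot: [0.532, 0.847, 0.0, 0.0]
ft_force: [0.7, 0.6, 0.8]
grip_width: 0.0396
```

Emit:
send_rows(
  deltas=[
    {"tx":0,"ty":0,"tz":0,"rx":0,"ry":0,"rz":0},
    {"tx":0,"ty":0,"tz":0,"rx":0,"ry":0,"rz":0},
    {"tx":0,"ty":0,"tz":0,"rx":0,"ry":0,"rz":0},
    {"tx":0,"ty":0,"tz":0,"rx":0,"ry":0,"rz":0},
  ],
)

```text
time: 28.78
position: [0.4579, 0.1822, 0.0527]
tool_rot: [0.532, 0.847, 0.0, 0.0]
ft_force: [-0.2, 0.3, 0.6]
grip_width: 0.0334
```

Emit:
send_rows(
  deltas=[
    {"tx":0,"ty":0,"tz":0,"rx":0,"ry":0,"rz":0},
    {"tx":0,"ty":0,"tz":0,"rx":0,"ry":0,"rz":0},
  ],
)

```text
time: 28.95
position: [0.4579, 0.1822, 0.0527]
tool_rot: [0.532, 0.847, 0.0, 0.0]
ft_force: [-0.9, 0.1, 1.3]
grip_width: 0.0331
```

```bash
python3 - <<'E'
from w import *
o,p,R=cur()
c=robot.camera('scene')
im=c['color'].copy(); big=cv2.resize(im[130:230,230:370],None,fx=5.7,fy=5.7,interpolation=cv2.INTER_CUBIC)
f=R[:,1]*.016
for s in(-1,1):
  for q in (p,p+[0,0,.019]):
    u=(proj(c,[q+s*f])[0]-[230,130])*5.7; cv2.circle(big,tuple(int(v) for v in u),3,(255,0,255),-1)
save('s18',big); plan([])
E
```

```text
t 29.0 pos [0.4579 0.1822 0.0527] yaw 25.78 tilt 0.02 grip 0.0328 F [-0.  -0.8  1.8] q6 -0.3
end [0.4579 0.1822 0.0527] 25.78
```

View pics/s18.png

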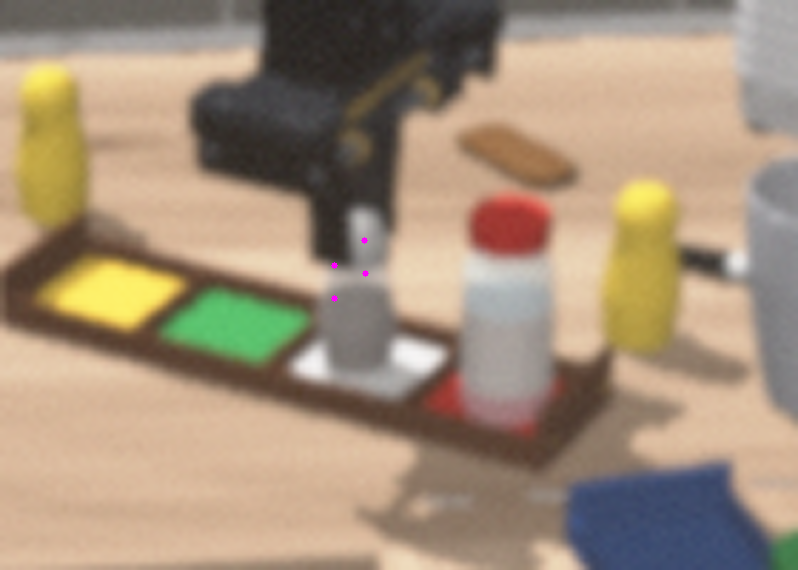

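The finger ends sit about 19 mm above the reported TCP, so the tips are now 64 mm above the salt's base, on the straight cap side (opening 33 mm). Lift.

Emit:
send_rows(
  deltas=[
    {"tx":0,"ty":0,"tz":0,"rx":0,"ry":0,"rz":0},
    {"tx":0,"ty":0,"tz":-0.4,"rx":0,"ry":0,"rz":0},
    {"tx":0,"ty":0,"tz":-0.8,"rx":0,"ry":0,"rz":0},
    {"tx":0,"ty":0,"tz":-1.4,"rx":0,"ry":0,"rz":0},
    {"tx":0,"ty":0,"tz":-2,"rx":0,"ry":0,"rz":0},
  ],
  squeeze=20,
)

```text
time: 29.42
position: [0.4577, 0.1822, 0.073]
tool_rot: [0.532, 0.847, -0.0, -0.0]
ft_force: [0.5, 0.4, -0.4]
grip_width: 0.0326
```

```bash
python3 - <<'E'
from w import *
o,p,R=cur(); print(o['ft_force'])
c=robot.camera('scene'); save('s19',cv2.resize(c['color'][130:230,230:370],None,fx=5,fy=5,interpolation=cv2.INTER_CUBIC)); 
x,y=N(.04)
plan([(p[0],p[1],.2,25.7,1),(x,y,.2,-20.1,3),(x,y,.052,-20.1,1)])
E
```

```text
[ 0.51480708  0.41514347 -0.39771972]
t 29.47 pos [0.4585 0.1824 0.0741] yaw 25.78 tilt 0.12 grip 0.0328 F [-0.2 -0.9 -0.1] q6 -0.3
  call end tx 0.0 ty -0.1 tz -12.6 rz 0.00  per-row [ 0.   -0.02 -2.52] 0.0
  call end tx -9.2 ty -4.9 tz 0.0 rz 0.27  per-row [-1.84 -0.98  0.  ] 0.054
  call end tx -10.2 ty -2.2 tz 0.0 rz 0.26  per-row [-2.04 -0.44  0.  ] 0.052
  call end tx -10.4 ty 0.5 tz 0.0 rz 0.27  per-row [-2.08  0.1   0.  ] 0.054
  call end tx -0.0 ty -0.0 tz 14.8 rz 0.00  per-row [-0.   -0.    2.96] 0.0
end [ 0.4468 -0.1306  0.0521] -20.05
```

View pics/s19.png

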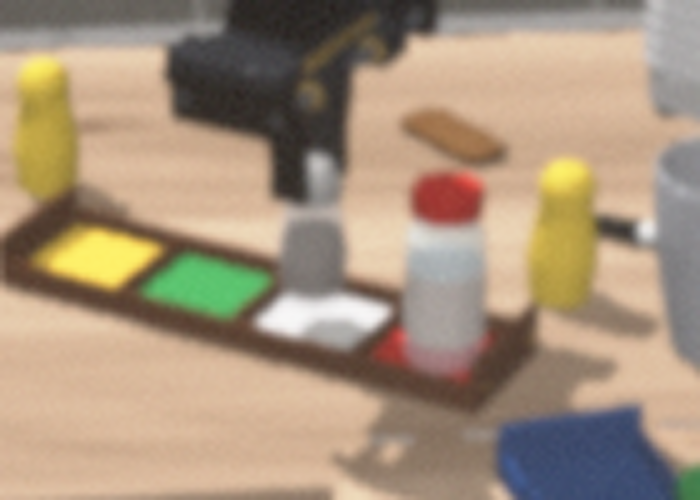

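The salt shaker hangs over its bare white mat at (325,325). Carry it to the blue rack.

Emit:
send_rows(
  deltas=[
    {"tx":0,"ty":0,"tz":-2.5,"rx":0,"ry":0,"rz":0},
    {"tx":0,"ty":0,"tz":-5,"rx":0,"ry":0,"rz":0},
    {"tx":0,"ty":0,"tz":-7.6,"rx":0,"ry":0,"rz":0},
    {"tx":0,"ty":0,"tz":-10.1,"rx":0,"ry":0,"rz":0},
    {"tx":0,"ty":0,"tz":-12.6,"rx":0,"ry":0,"rz":0},
  ],
)

```text
time: 29.88
position: [0.4574, 0.1822, 0.2001]
tool_rot: [0.532, 0.847, 0.0, 0.0]
ft_force: [-0.1, -0.7, -1.1]
grip_width: 0.0324
```

Emit:
send_rows(
  deltas=[
    {"tx":-1.8,"ty":-1,"tz":0,"rx":0,"ry":0,"rz":0.05},
    {"tx":-3.7,"ty":-2,"tz":0,"rx":0,"ry":0,"rz":0.11},
    {"tx":-5.5,"ty":-2.9,"tz":0,"rx":0,"ry":0,"rz":0.16},
    {"tx":-7.4,"ty":-3.9,"tz":0,"rx":0,"ry":0,"rz":0.22},
    {"tx":-9.2,"ty":-4.9,"tz":0,"rx":0,"ry":0,"rz":0.27},
  ],
)

```text
time: 30.3
position: [0.4535, 0.0772, 0.199]
tool_rot: [0.642, 0.767, 0.0, 0.0]
ft_force: [0.4, 0.2, -1.6]
grip_width: 0.0327
```

Emit:
send_rows(
  deltas=[
    {"tx":-2,"ty":-0.4,"tz":0,"rx":0,"ry":0,"rz":0.05},
    {"tx":-4.1,"ty":-0.9,"tz":0,"rx":0,"ry":0,"rz":0.1},
    {"tx":-6.1,"ty":-1.3,"tz":0,"rx":0,"ry":0,"rz":0.16},
    {"tx":-8.2,"ty":-1.8,"tz":0,"rx":0,"ry":0,"rz":0.21},
    {"tx":-10.2,"ty":-2.2,"tz":0,"rx":0,"ry":0,"rz":0.26},
  ],
)

```text
time: 30.72
position: [0.4498, -0.0272, 0.1989]
tool_rot: [0.736, 0.677, 0.0, 0.0]
ft_force: [-1.0, 0.5, 0.3]
grip_width: 0.0328
```

Emit:
send_rows(
  deltas=[
    {"tx":-2.1,"ty":0.1,"tz":0,"rx":0,"ry":0,"rz":0.05},
    {"tx":-4.2,"ty":0.2,"tz":0,"rx":0,"ry":0,"rz":0.11},
    {"tx":-6.2,"ty":0.3,"tz":0,"rx":0,"ry":0,"rz":0.16},
    {"tx":-8.3,"ty":0.4,"tz":0,"rx":0,"ry":0,"rz":0.22},
    {"tx":-10.4,"ty":0.5,"tz":0,"rx":0,"ry":0,"rz":0.27},
  ],
)

```text
time: 31.13
position: [0.4466, -0.1312, 0.1988]
tool_rot: [0.82, 0.572, 0.0, 0.0]
ft_force: [-0.7, 0.6, -0.8]
grip_width: 0.0328
```

Emit:
send_rows(
  deltas=[
    {"tx":0,"ty":0,"tz":0,"rx":0,"ry":0,"rz":0},
    {"tx":0,"ty":0,"tz":0,"rx":0,"ry":0,"rz":0},
    {"tx":0,"ty":0,"tz":0,"rx":0,"ry":0,"rz":0},
    {"tx":0,"ty":0,"tz":0,"rx":0,"ry":0,"rz":0},
  ],
)

```text
time: 31.47
position: [0.4466, -0.1293, 0.1986]
tool_rot: [0.819, 0.574, -0.0, -0.0]
ft_force: [-0.2, 0.1, -0.7]
grip_width: 0.0328
```

```bash
python3 - <<'E'
from w import *
wrist('w20'); x,y=N(.04)
plan([(x,y,.0515,-20.1,1)])
E
```

```text
t 31.52 pos [ 0.4466 -0.1292  0.1986] yaw -19.97 tilt 0.04 grip 0.0327 F [-0.5  1.  -0.8] q6 -0.17
  call end tx -0.1 ty 0.0 tz 14.7 rz 0.00  per-row [-0.02  0.    2.94] 0.0
end [ 0.4463 -0.1302  0.0516] -19.97
```

View pics/w20.png

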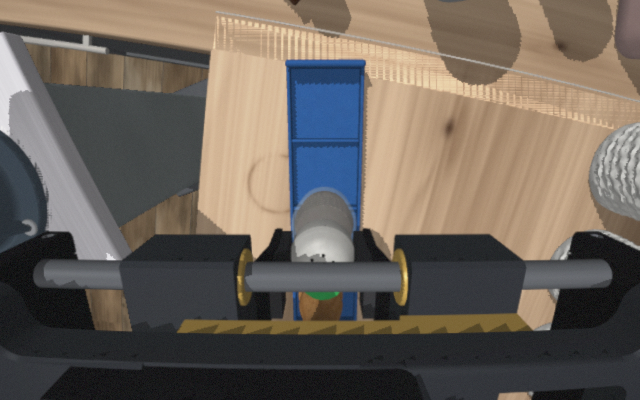

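The salt shaker is over the second pocket from the left (rows 140–208). Lower it.

Emit:
send_rows(
  deltas=[
    {"tx":-0.1,"ty":0,"tz":3,"rx":0,"ry":0,"rz":0},
    {"tx":-0.1,"ty":0,"tz":6,"rx":0,"ry":0,"rz":0},
    {"tx":-0.1,"ty":0,"tz":9,"rx":0,"ry":0,"rz":0},
    {"tx":-0.1,"ty":0,"tz":11,"rx":0,"ry":0,"rz":0},
    {"tx":-0.1,"ty":0,"tz":12.5,"rx":0,"ry":0,"rz":0},
  ],
)

```text
time: 31.93
position: [0.4457, -0.1298, 0.0718]
tool_rot: [0.819, 0.574, -0.001, -0.001]
ft_force: [-0.2, -1.4, -1.1]
grip_width: 0.0324
```

Emit:
send_rows(
  deltas=[
    {"tx":0,"ty":0,"tz":0.5,"rx":0,"ry":0,"rz":0},
    {"tx":0,"ty":0,"tz":1,"rx":0,"ry":0,"rz":0},
    {"tx":0,"ty":0,"tz":1.5,"rx":0,"ry":0,"rz":0},
    {"tx":0,"ty":0,"tz":2.1,"rx":0,"ry":0,"rz":0},
    {"tx":0,"ty":0,"tz":2.1,"rx":0,"ry":0,"rz":0},
  ],
)

```text
time: 32.35
position: [0.4468, -0.1312, 0.0524]
tool_rot: [0.819, 0.573, 0.0, 0.0]
ft_force: [-0.1, 0.5, -1.5]
grip_width: 0.0324
```

```bash
python3 - <<'E'
from w import *
c=robot.camera('scene'); save('s21',cv2.resize(c['color'][150:310,310:470],None,fx=3.7,fy=3.7,interpolation=3))
plan([])
E
```

```text
t 32.4 pos [ 0.4468 -0.1312  0.0527] yaw -20.04 tilt 0.02 grip 0.0326 F [-0.4 -0.8 -0.7] q6 -0.18
end [ 0.4468 -0.1312  0.0527] -20.04
```

View pics/s21.png

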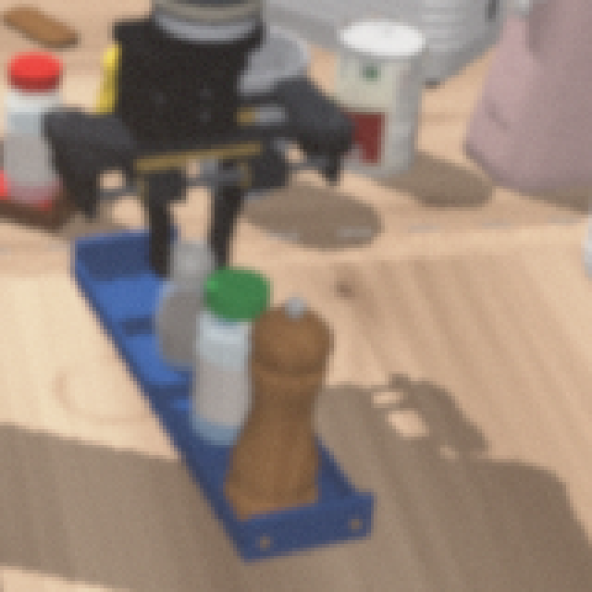

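Emit:
send_rows(
  deltas=[
    {"tx":0,"ty":0,"tz":0.1,"rx":0,"ry":0,"rz":0},
    {"tx":0,"ty":0,"tz":0.2,"rx":0,"ry":0,"rz":0},
    {"tx":0,"ty":0,"tz":0.2,"rx":0,"ry":0,"rz":0},
  ],
)

```text
time: 32.65
position: [0.4468, -0.1314, 0.0508]
tool_rot: [0.819, 0.573, 0.0, 0.0]
ft_force: [0.1, -0.1, -1.2]
grip_width: 0.0327
```

Emit:
send_rows(
  deltas=[
    {"tx":0,"ty":0,"tz":0,"rx":0,"ry":0,"rz":0},
    {"tx":0,"ty":0,"tz":0,"rx":0,"ry":0,"rz":0},
    {"tx":0,"ty":0,"tz":0,"rx":0,"ry":0,"rz":0},
    {"tx":0,"ty":0,"tz":0,"rx":0,"ry":0,"rz":0},
    {"tx":0,"ty":0,"tz":0,"rx":0,"ry":0,"rz":0},
  ],
  claw=8.7,
)

```text
time: 33.07
position: [0.4467, -0.1313, 0.0507]
tool_rot: [0.819, 0.573, 0.0, 0.0]
ft_force: [0.9, -0.6, 0.1]
grip_width: 0.0581
```

Emit:
send_rows(
  deltas=[
    {"tx":0,"ty":0,"tz":-1.5,"rx":0,"ry":0,"rz":0},
    {"tx":0,"ty":0,"tz":-4,"rx":0,"ry":0,"rz":0},
    {"tx":0,"ty":0,"tz":-7,"rx":0,"ry":0,"rz":0},
    {"tx":0,"ty":0,"tz":-10,"rx":0,"ry":0,"rz":0},
    {"tx":0,"ty":0,"tz":-12.8,"rx":0,"ry":0,"rz":0},
  ],
)

```text
time: 33.48
position: [0.4464, -0.1311, 0.18]
tool_rot: [0.819, 0.573, -0.0, -0.0]
ft_force: [0.0, -0.6, -0.5]
grip_width: 0.0855
```

Emit:
send_rows(
  deltas=[
    {"tx":0,"ty":0,"tz":0,"rx":0,"ry":0,"rz":0},
    {"tx":0,"ty":0,"tz":0,"rx":0,"ry":0,"rz":0},
    {"tx":0,"ty":0,"tz":0,"rx":0,"ry":0,"rz":0},
  ],
)

```text
time: 33.73
position: [0.446, -0.1309, 0.1781]
tool_rot: [0.819, 0.573, -0.0, -0.0]
ft_force: [-0.7, 0.5, 0.3]
grip_width: 0.0869
```

```bash
python3 - <<'E'
from w import *
wrist('w22')
plan([(.4993,.1065,.18,25.5,2)])
E
```

```text
t 33.78 pos [ 0.4456 -0.1307  0.1775] yaw -20.06 tilt 0.15 grip 0.0867 F [-0.5 -1.1 -0.3] q6 -0.18
  call end tx 12.1 ty -1.5 tz -0.1 rz -0.40  per-row [ 2.42 -0.3  -0.02] -0.08
  call end tx 11.7 ty 3.2 tz -0.2 rz -0.40  per-row [ 2.34  0.64 -0.04] -0.08
end [0.4991 0.1065 0.1805] 25.78
```

View pics/w22.png

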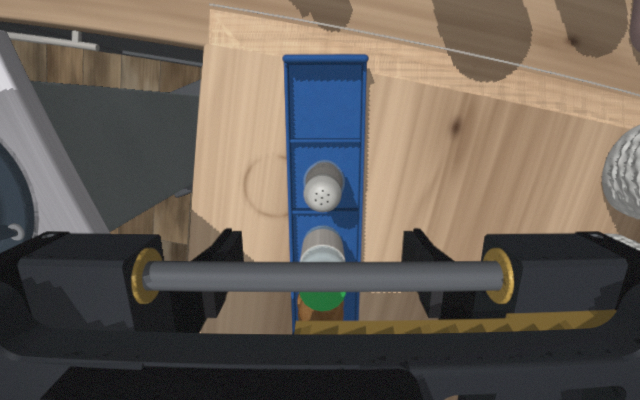

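The salt shaker stands in its pocket (cap at (322,195)). Now the red jar.

Emit:
send_rows(
  deltas=[
    {"tx":2.4,"ty":-0.3,"tz":0,"rx":0,"ry":0,"rz":-0.08},
    {"tx":4.8,"ty":-0.6,"tz":0,"rx":0,"ry":0,"rz":-0.16},
    {"tx":7.3,"ty":-0.9,"tz":0,"rx":0,"ry":0,"rz":-0.24},
    {"tx":9.7,"ty":-1.2,"tz":0,"rx":0,"ry":0,"rz":-0.32},
    {"tx":12.1,"ty":-1.5,"tz":0,"rx":0,"ry":0,"rz":-0.4},
  ],
)

```text
time: 34.2
position: [0.4729, -0.0111, 0.1767]
tool_rot: [0.688, 0.726, -0.001, -0.002]
ft_force: [0.4, -0.5, -0.0]
grip_width: 0.0871
```

Emit:
send_rows(
  deltas=[
    {"tx":2.3,"ty":0.6,"tz":0,"rx":0,"ry":0,"rz":-0.08},
    {"tx":4.7,"ty":1.3,"tz":0,"rx":0,"ry":0,"rz":-0.16},
    {"tx":7,"ty":1.9,"tz":0,"rx":0,"ry":0,"rz":-0.24},
    {"tx":9.4,"ty":2.6,"tz":0,"rx":0,"ry":0,"rz":-0.32},
    {"tx":11.7,"ty":3.2,"tz":-0.2,"rx":0,"ry":0,"rz":-0.4},
  ],
)

```text
time: 34.62
position: [0.4988, 0.1073, 0.1783]
tool_rot: [0.53, 0.848, -0.001, -0.002]
ft_force: [-0.3, 0.4, 0.5]
grip_width: 0.0872
```

Emit:
send_rows(
  deltas=[
    {"tx":0,"ty":0,"tz":0,"rx":0,"ry":0,"rz":0},
    {"tx":0,"ty":0,"tz":0,"rx":0,"ry":0,"rz":0},
    {"tx":0,"ty":0,"tz":0,"rx":0,"ry":0,"rz":0},
    {"tx":0,"ty":0,"tz":0,"rx":0,"ry":0,"rz":0},
  ],
)

```text
time: 34.95
position: [0.4994, 0.1051, 0.1796]
tool_rot: [0.532, 0.847, -0.001, -0.001]
ft_force: [-0.3, -0.6, -0.9]
grip_width: 0.0871
```

```bash
python3 - <<'E'
from w import *
wrist('w23')
plan([(.4993,.1065,.048,25.5,1)])
E
```

```text
red 2086 [0.4991 0.107  0.1173] [0.4999 0.1055] 0.021 [322. 199.]
t 35.0 pos [0.4995 0.105  0.1799] yaw 25.67 tilt 0.1 grip 0.0871 F [ 0.4 -0.5 -0.1] q6 -0.46
  call end tx 0.1 ty 0.0 tz 13.2 rz 0.00  per-row [0.02 0.   2.64] 0.0
end [0.4991 0.1059 0.0479] 25.67
```

View pics/w23.png

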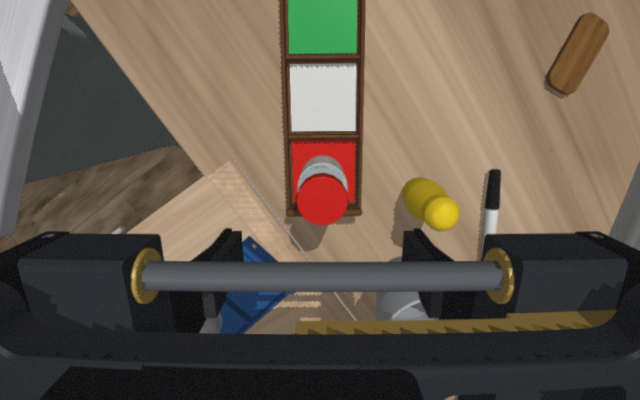

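The red lid (322,199) is centred on the red mat. The yellow look-alike (430,203) is outside the finger path. Descend and grip.

Emit:
send_rows(
  deltas=[
    {"tx":0.1,"ty":0,"tz":3,"rx":0,"ry":0,"rz":0},
    {"tx":0.1,"ty":0,"tz":6,"rx":0,"ry":0,"rz":0},
    {"tx":0.1,"ty":0,"tz":9,"rx":0,"ry":0,"rz":0},
    {"tx":0.1,"ty":0,"tz":11,"rx":0,"ry":0,"rz":0},
    {"tx":0.1,"ty":0,"tz":12.9,"rx":0,"ry":0,"rz":0},
  ],
)

```text
time: 35.42
position: [0.499, 0.1058, 0.05]
tool_rot: [0.532, 0.846, -0.0, -0.001]
ft_force: [0.1, -0.0, -0.0]
grip_width: 0.0867
```

Emit:
send_rows(
  deltas=[
    {"tx":0,"ty":0,"tz":0,"rx":0,"ry":0,"rz":0},
    {"tx":0,"ty":0,"tz":0,"rx":0,"ry":0,"rz":0},
    {"tx":0,"ty":0,"tz":0,"rx":0,"ry":0,"rz":0},
    {"tx":0,"ty":0,"tz":0,"rx":0,"ry":0,"rz":0},
    {"tx":0,"ty":0,"tz":0,"rx":0,"ry":0,"rz":0},
  ],
  claw=3,
  squeeze=25,
)

```text
time: 35.83
position: [0.5008, 0.1068, 0.0529]
tool_rot: [0.532, 0.847, 0.001, 0.001]
ft_force: [-0.9, -0.1, -0.1]
grip_width: 0.0618
```

Emit:
send_rows(
  deltas=[
    {"tx":0,"ty":0,"tz":0,"rx":0,"ry":0,"rz":0},
    {"tx":0,"ty":0,"tz":0,"rx":0,"ry":0,"rz":0},
    {"tx":0,"ty":0,"tz":0,"rx":0,"ry":0,"rz":0},
    {"tx":0,"ty":0,"tz":0,"rx":0,"ry":0,"rz":0},
    {"tx":0,"ty":0,"tz":0,"rx":0,"ry":0,"rz":0},
  ],
)

```text
time: 36.25
position: [0.4998, 0.1069, 0.0521]
tool_rot: [0.531, 0.847, 0.0, 0.0]
ft_force: [-1.1, -1.1, 7.0]
grip_width: 0.0451
```

Emit:
send_rows(
  deltas=[
    {"tx":0,"ty":0,"tz":-0.4,"rx":0,"ry":0,"rz":0},
    {"tx":0,"ty":0,"tz":-0.8,"rx":0,"ry":0,"rz":0},
    {"tx":0,"ty":0,"tz":-1.2,"rx":0,"ry":0,"rz":0},
    {"tx":0,"ty":0,"tz":-1.6,"rx":0,"ry":0,"rz":0},
    {"tx":0,"ty":0,"tz":-2,"rx":0,"ry":0,"rz":0},
  ],
)

```text
time: 36.67
position: [0.4996, 0.1069, 0.0718]
tool_rot: [0.532, 0.847, -0.0, -0.0]
ft_force: [-0.7, 0.1, -0.6]
grip_width: 0.0447
```

```bash
python3 - <<'E'
from w import *
o,p,R=cur()
c=robot.camera('scene'); save('s24',cv2.resize(c['color'][130:230,230:370],None,fx=5,fy=5,interpolation=cv2.INTER_CUBIC)); 
x,y=N(.12)
plan([(p[0],p[1],.19,25.7,1),(x,y,.19,-20.1,2)])
E
```

```text
t 36.72 pos [0.5002 0.1069 0.0725] yaw 25.79 tilt 0.07 grip 0.0448 F [-0.  -0.2 -1.8] q6 -0.46
  call end tx 0.0 ty -0.1 tz -11.7 rz 0.00  per-row [ 0.   -0.02 -2.34] 0.0
  call end tx -6.7 ty -4.7 tz -0.0 rz 0.40  per-row [-1.34 -0.94 -0.  ] 0.08
  call end tx -8.0 ty -1.6 tz -0.0 rz 0.40  per-row [-1.6  -0.32 -0.  ] 0.08
end [ 0.4741 -0.055   0.1895] -20.05
```

View pics/s24.png

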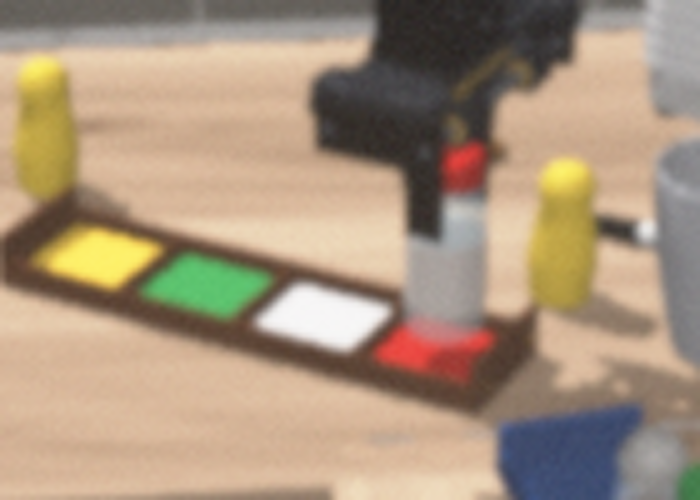

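The red jar is up and held. Carry it to the leftmost blue pocket.

Emit:
send_rows(
  deltas=[
    {"tx":0,"ty":0,"tz":-2.4,"rx":0,"ry":0,"rz":0},
    {"tx":0,"ty":0,"tz":-4.8,"rx":0,"ry":0,"rz":0},
    {"tx":0,"ty":0,"tz":-7.2,"rx":0,"ry":0,"rz":0},
    {"tx":0,"ty":0,"tz":-9.5,"rx":0,"ry":0,"rz":0},
    {"tx":0,"ty":0,"tz":-11.7,"rx":0,"ry":0,"rz":0},
  ],
)

```text
time: 37.13
position: [0.4994, 0.1069, 0.1898]
tool_rot: [0.532, 0.847, 0.0, 0.0]
ft_force: [0.4, 0.4, -1.7]
grip_width: 0.0447
```

Emit:
send_rows(
  deltas=[
    {"tx":-1.3,"ty":-0.9,"tz":0,"rx":0,"ry":0,"rz":0.08},
    {"tx":-2.7,"ty":-1.9,"tz":0,"rx":0,"ry":0,"rz":0.16},
    {"tx":-4,"ty":-2.8,"tz":0,"rx":0,"ry":0,"rz":0.24},
    {"tx":-5.4,"ty":-3.8,"tz":0,"rx":0,"ry":0,"rz":0.32},
    {"tx":-6.7,"ty":-4.7,"tz":0,"rx":0,"ry":0,"rz":0.4},
  ],
)

```text
time: 37.55
position: [0.486, 0.0254, 0.1887]
tool_rot: [0.691, 0.723, -0.0, -0.0]
ft_force: [0.0, 0.5, -2.2]
grip_width: 0.0447
```

Emit:
send_rows(
  deltas=[
    {"tx":-1.6,"ty":-0.3,"tz":0,"rx":0,"ry":0,"rz":0.08},
    {"tx":-3.2,"ty":-0.6,"tz":0,"rx":0,"ry":0,"rz":0.16},
    {"tx":-4.8,"ty":-1,"tz":0,"rx":0,"ry":0,"rz":0.24},
    {"tx":-6.4,"ty":-1.3,"tz":0,"rx":0,"ry":0,"rz":0.32},
    {"tx":-8,"ty":-1.6,"tz":0,"rx":0,"ry":0,"rz":0.4},
  ],
)

```text
time: 37.97
position: [0.474, -0.0552, 0.1886]
tool_rot: [0.821, 0.572, -0.0, -0.0]
ft_force: [-0.0, -0.1, -0.8]
grip_width: 0.045
```

Emit:
send_rows(
  deltas=[
    {"tx":0,"ty":0,"tz":0,"rx":0,"ry":0,"rz":0},
    {"tx":0,"ty":0,"tz":0,"rx":0,"ry":0,"rz":0},
    {"tx":0,"ty":0,"tz":0,"rx":0,"ry":0,"rz":0},
    {"tx":0,"ty":0,"tz":0,"rx":0,"ry":0,"rz":0},
  ],
)

```text
time: 38.3
position: [0.4744, -0.0537, 0.1885]
tool_rot: [0.819, 0.574, -0.0, -0.0]
ft_force: [0.2, -0.3, -1.3]
grip_width: 0.0448
```

```bash
python3 - <<'E'
from w import *
wrist('w25'); x,y=N(.12)
plan([(x,y,.0515,-20.1,1)])
E
```

```text
t 38.35 pos [ 0.4744 -0.0537  0.1885] yaw -19.95 tilt 0.02 grip 0.0448 F [-0.6 -0.1 -1.4] q6 0.0
  call end tx -0.2 ty 0.0 tz 13.7 rz 0.00  per-row [-0.04  0.    2.74] 0.0
end [ 0.4737 -0.0556  0.0515] -19.95
```

View pics/w25.png

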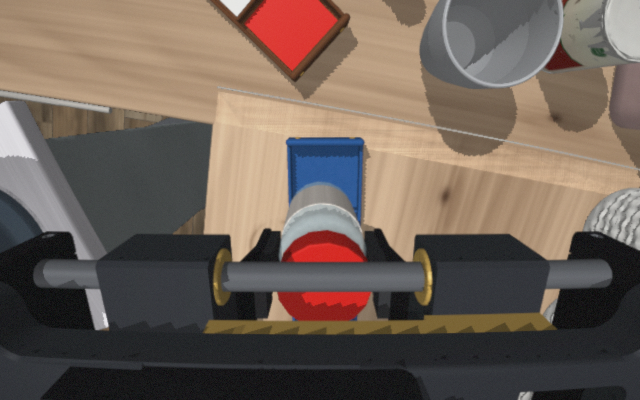

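The red jar (323,275) lines up with the leftmost pocket (rows 140–210). Lower it.

Emit:
send_rows(
  deltas=[
    {"tx":-0.1,"ty":0,"tz":3,"rx":0,"ry":0,"rz":0},
    {"tx":-0.1,"ty":0,"tz":6,"rx":0,"ry":0,"rz":0},
    {"tx":-0.1,"ty":0,"tz":8.5,"rx":0,"ry":0,"rz":0},
    {"tx":-0.1,"ty":0,"tz":10.5,"rx":0,"ry":0,"rz":0},
    {"tx":-0.1,"ty":0,"tz":12,"rx":0,"ry":0,"rz":0},
  ],
)

```text
time: 38.77
position: [0.4735, -0.0545, 0.0669]
tool_rot: [0.819, 0.574, -0.001, -0.001]
ft_force: [-0.1, -0.2, -2.3]
grip_width: 0.0447
```

Emit:
send_rows(
  deltas=[
    {"tx":0,"ty":0,"tz":0.4,"rx":0,"ry":0,"rz":0},
    {"tx":0,"ty":0,"tz":0.8,"rx":0,"ry":0,"rz":0},
    {"tx":0,"ty":0,"tz":1.2,"rx":0,"ry":0,"rz":0},
    {"tx":0,"ty":0,"tz":1.6,"rx":0,"ry":0,"rz":0},
    {"tx":0,"ty":0,"tz":1.6,"rx":0,"ry":0,"rz":0},
  ],
)

```text
time: 39.18
position: [0.4745, -0.0555, 0.0527]
tool_rot: [0.819, 0.573, 0.0, 0.0]
ft_force: [-0.3, 0.3, -2.6]
grip_width: 0.0447
```

```bash
python3 - <<'E'
from w import *
c=robot.camera('scene'); save('s26',cv2.resize(c['color'][150:310,310:470],None,fx=3.7,fy=3.7,interpolation=3))
plan([])
E
```

```text
t 39.23 pos [ 0.4745 -0.0555  0.0529] yaw -20.04 tilt 0.05 grip 0.0445 F [-0.1  0.5 -2.4] q6 -0.0
end [ 0.4745 -0.0555  0.0529] -20.04
```

View pics/s26.png

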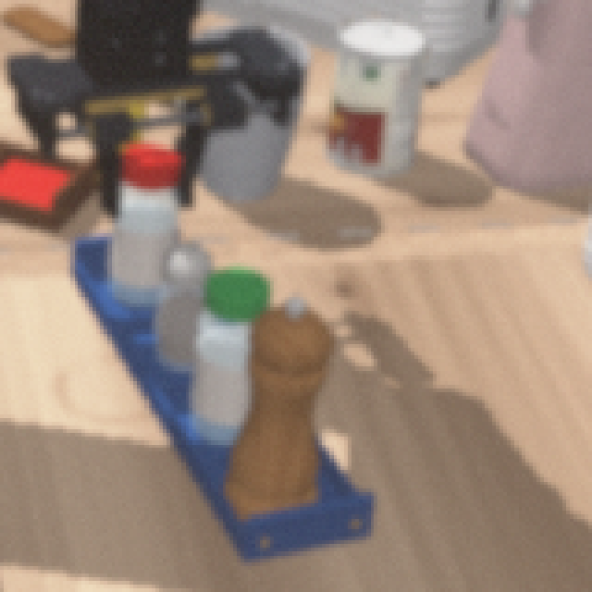

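Emit:
send_rows(
  deltas=[
    {"tx":0,"ty":0,"tz":0.1,"rx":0,"ry":0,"rz":0},
    {"tx":0,"ty":0,"tz":0.2,"rx":0,"ry":0,"rz":0},
    {"tx":0,"ty":0,"tz":0.2,"rx":0,"ry":0,"rz":0},
  ],
)

```text
time: 39.48
position: [0.4744, -0.0556, 0.0508]
tool_rot: [0.819, 0.573, 0.0, 0.0]
ft_force: [-0.2, -0.3, -1.1]
grip_width: 0.0446
```

Emit:
send_rows(
  deltas=[
    {"tx":0,"ty":0,"tz":0,"rx":0,"ry":0,"rz":0},
    {"tx":0,"ty":0,"tz":0,"rx":0,"ry":0,"rz":0},
    {"tx":0,"ty":0,"tz":0,"rx":0,"ry":0,"rz":0},
    {"tx":0,"ty":0,"tz":0,"rx":0,"ry":0,"rz":0},
    {"tx":0,"ty":0,"tz":0,"rx":0,"ry":0,"rz":0},
  ],
  claw=8.7,
)

```text
time: 39.9
position: [0.4744, -0.0556, 0.0507]
tool_rot: [0.819, 0.573, 0.0, 0.0]
ft_force: [0.6, -0.4, -0.2]
grip_width: 0.0702
```

Emit:
send_rows(
  deltas=[
    {"tx":0,"ty":0,"tz":-1.5,"rx":0,"ry":0,"rz":0},
    {"tx":0,"ty":0,"tz":-4,"rx":0,"ry":0,"rz":0},
    {"tx":0,"ty":0,"tz":-7,"rx":0,"ry":0,"rz":0},
    {"tx":0,"ty":0,"tz":-10,"rx":0,"ry":0,"rz":0},
    {"tx":0,"ty":0,"tz":-13,"rx":0,"ry":0,"rz":0},
  ],
)

```text
time: 40.32
position: [0.4737, -0.0554, 0.1818]
tool_rot: [0.819, 0.573, -0.0, -0.0]
ft_force: [0.5, -1.0, -1.0]
grip_width: 0.087
```

Emit:
send_rows(
  deltas=[
    {"tx":2,"ty":-0.4,"tz":-0.5,"rx":0,"ry":0,"rz":0},
    {"tx":5,"ty":-0.8,"tz":-1,"rx":0,"ry":0,"rz":0},
    {"tx":8,"ty":-1.2,"tz":-1.5,"rx":0,"ry":0,"rz":0},
    {"tx":11,"ty":-1.6,"tz":-2,"rx":0,"ry":0,"rz":0},
    {"tx":14,"ty":-2,"tz":-2,"rx":0,"ry":0,"rz":0},
  ],
)

```text
time: 40.73
position: [0.5041, 0.0841, 0.2017]
tool_rot: [0.82, 0.573, 0.001, 0.001]
ft_force: [0.5, -0.2, 1.1]
grip_width: 0.087
```

Emit:
send_rows(
  deltas=[
    {"tx":3,"ty":-0.4,"tz":0,"rx":0,"ry":0,"rz":0},
    {"tx":6,"ty":-0.8,"tz":0,"rx":0,"ry":0,"rz":0},
    {"tx":9,"ty":-1,"tz":0,"rx":0,"ry":0,"rz":0},
    {"tx":11,"ty":-1,"tz":0,"rx":0,"ry":0,"rz":0},
    {"tx":11,"ty":-1,"tz":0,"rx":0,"ry":0,"rz":0},
  ],
)

```text
time: 41.15
position: [0.5324, 0.1928, 0.2004]
tool_rot: [0.819, 0.574, 0.001, -0.0]
ft_force: [-0.2, -0.5, -0.3]
grip_width: 0.0872
```

```bash
python3 - <<'E'
from w import *
plan([])
c=robot.camera('top'); im=c['color'].copy(); P,ok=cloud(c)
big=cv2.resize(im[150:290,340:540],None,fx=4,fy=4,interpolation=cv2.INTER_CUBIC)
ca,sa=np.cos(a),np.sin(a)
for n,yy,zt,rr in(('mill',-.12,.13,.04),('green',-.04,.105,.035),('salt',.04,.08,.035),('red',.12,.105,.035)):
    x,y=N(yy); m=ok&(P[...,2]>zt)&(np.hypot(P[...,0]-x,P[...,1]-y)<rr); q=P[m]
    ce,r=cv2.minEnclosingCircle(q[:,:2].astype(np.float32)); d=np.array(ce)-[.4327,-.168]
    print(n,len(q),'rack x %.4f y %.4f r %.4f zmax %.3f'%(ca*d[0]+sa*d[1],-sa*d[0]+ca*d[1],r,np.percentile(q[:,2],97)))
    u=(proj(c,[[x,y,.006]])[0]-[340,150])*4; cv2.circle(big,tuple(int(v) for v in u),3,(255,0,255),-1)
save('t27',big); s=robot.camera('scene'); save('s27',cv2.resize(s['color'][150:310,310:470],None,fx=3.7,fy=3.7,interpolation=3))
E
```

```text
t 41.15 pos [0.5324 0.1928 0.2004] yaw -19.87 tilt 0.11 grip 0.0872 F [-0.2 -0.5 -0.3] q6 0.5
end [0.5324 0.1928 0.2004] -19.87
mill 397 rack x -0.0032 y -0.1200 r 0.0253 zmax 0.154
green 310 rack x -0.0021 y -0.0403 r 0.0208 zmax 0.118
salt 198 rack x -0.0014 y 0.0394 r 0.0176 zmax 0.097
red 312 rack x -0.0020 y 0.1214 r 0.0211 zmax 0.119
```

View pics/t27.png

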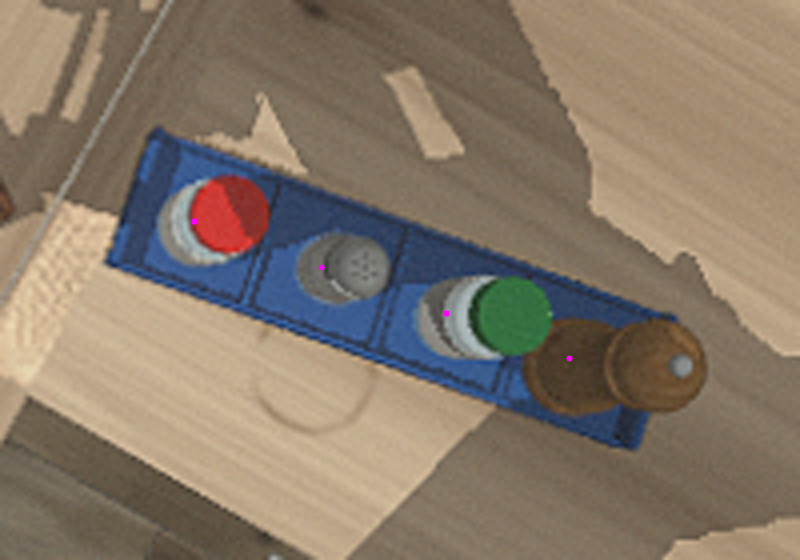

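View pics/s27.png

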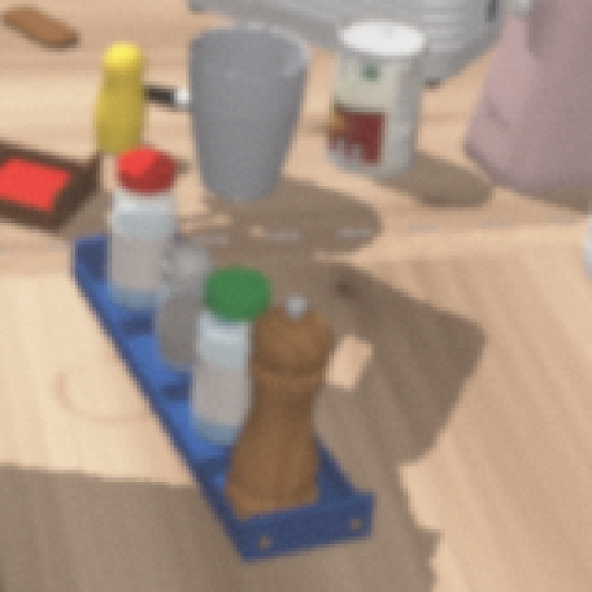

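All four stand in the mirrored pockets, within about 3 mm of centre, and their tops are at the right heights. Settle, then hand in.

Emit:
send_rows(
  deltas=[
    {"tx":0,"ty":0,"tz":0,"rx":0,"ry":0,"rz":0},
    {"tx":0,"ty":0,"tz":0,"rx":0,"ry":0,"rz":0},
    {"tx":0,"ty":0,"tz":0,"rx":0,"ry":0,"rz":0},
    {"tx":0,"ty":0,"tz":0,"rx":0,"ry":0,"rz":0},
    {"tx":0,"ty":0,"tz":0,"rx":0,"ry":0,"rz":0},
  ],
)

```text
time: 41.67
position: [0.5317, 0.189, 0.2007]
tool_rot: [0.82, 0.573, -0.0, 0.0]
ft_force: [0.2, 0.1, 0.2]
grip_width: 0.0865
```

```bash
python3 -c "
from rig import robot
o=robot.get_obs(); print(o['time'],o['joint_velocities'].round(3),o['ft_force'].round(1)); print(robot.hand_in())"
```

```text
41.6667 [ 0.002  0.001 -0.003  0.    -0.    -0.001] [0.2 0.1 0.2]
the job is handed in; nothing more can be done
None
```

All four pieces are in the blue rack in mirrored order, and I handed the job in at 41.7 s; it reports no verdict. Left to right, the wooden rack held mill, green jar, salt, red jar. The blue rack now holds red jar, salt, green jar, mill.

**Last checks:** The top camera's depth put each piece within about 3 mm of its pocket centre. The tops were at the heights expected for standing on the pocket floors, and the scene camera showed all four upright. At hand-in the gripper was open and well clear, and the arm was at rest.

**What went wrong or disagreed:**
- **Failed grips:** The mill's first grip slid up off the head onto the knob, and the first close on the salt shaker was too high. Neither piece moved noticeably, and both held after regripping lower.
- **Cause:** The fingers' real ends appear about 19 mm above the reported TCP. I went lower to allow for this.
- **Opening readings:** The gripper read about 1 to 4 mm less than the objects' true widths.
- **Refused calls:** My first two move calls were refused because rows need all six keys; nothing moved.

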